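Fetch the paint box from behind the front row of a classroom rack

TASK

The paint box lies at the back of the wooden rack, behind the glue jar, the chalk box and the pencil sharpener. First stand all three of these upright in the grey side tray, then take the paint box out and lay it flat, right way up, on the middle of the green exercise book, along the book's length; then put the three back upright, each on the spot in the rack where it stood at the start. Do not disturb the empty glass or the pencil pot.

Things in the scene. Friction and masses are not known exactly. Their poses are not given: they have to be found in the camera images.
- glue_mid (a point): Glue jar: upright white round jar with a narrower grey cap, 40 mm diameter, 60 mm high in all (white body up to 46 mm, cap 37 mm diameter above). Loose, about 0.12 kg. The point is its centre, 30 mm above its underside; z along its axis, up.
- chalk_mid (a point): Chalk box: upright brown card box, rigid, 36 mm (its x) by 40 mm (its y) by 56 mm high, white chalk ends showing in its top. Loose, about 0.14 kg. The point is its centre, 28 mm above its underside; z up.
- sharpener_mid (a point): Pencil sharpener: dark square block, 38 by 38 mm and 50 mm high, with a bright disc and a small hole in its top. Loose, about 0.13 kg. The point is its centre, 25 mm above its underside; z up.
- paints_mid (a point): Paint box: flat black box with twelve round paints in its top, 50 mm (its x) by 180 mm (its y, the long way) by 20 mm high. Loose, about 0.16 kg. The point is its centre, 10 mm above its underside; z up. It starts on the rack's floor about 8 mm behind the row of three, so fingers cannot pass between until they are cleared; about 35 mm are free behind it.
- rack: Low wooden rack, fixed, 160 mm (its x, depth) by 290 mm (its y). Origin: centre of its underside, on the table. Floor 8 mm thick, rim 8 mm thick, 18 mm high. Three places in front, parted by dark lines, at x -42, y -85, 0, 85 mm in its frame, one small thing on each in any order, a few mm off, axes within 0.1 rad of the rack's. Paint box behind, at about x 11, y 0 mm, its long way along the rack's y.
- tray: Grey shallow side tray, fixed, empty at the start, 270 mm (its x) by 96 mm (its y), rim 5 mm thick and 12 mm high above the table, floor 5 mm thick. Origin: centre of its underside, on the table. It lies left or right of the rack.
- book: Green exercise book lying flat, fixed, 212 mm (its x, length) by 150 mm (its y), top 8 mm above the table. Origin: centre of its underside. It lies on the side of the rack where the tray is not.
- glass_mid (a point): Empty drinking glass, loose, standing on the table between the robot and the rack: 60 mm rim diameter, 85 mm high. The point is its centre, 42 mm above its underside. Leave it alone.
- pot_mid (a point): White pencil pot, loose, standing beyond the rack: 72 mm diameter, 100 mm high, pencils up to 165 mm above the table. The point is on its axis, 50 mm above its underside. Leave it alone.
Not all that is in view belongs to the job. There is more than one size of the part that bears paints_mid; the job needs the largest.

How it is judged:
By the outcome, as a careful person would: the job done as asked, in the order asked, and still so for the second after the job is handed in, with the robot touching nothing.
It also fails if it takes over 136 s, if anything falls off the work surface, if the arm or the gripper's body presses on something with over 40 N, if the wrist force passes 120 N, or if a joint passes its speed limit or range.

ROBOT

A 7-joint arm with a two-finger parallel gripper is mounted at the origin on the work surface. World frame = base frame: x ahead of the robot, y to its left, z up, the work surface at z = 0. Lengths are in m, angles in rad, forces in N, time in s.
With the tool pointing down it reaches from about 0.4 to 0.85 m from the base axis. Payload 10.4 kg.
Tool frame: the origin (TCP) lies midway between the tips of the shut fingers; the grasp point (between the pads) lies hold_point_z behind it (hold_point_z is the distance from the TCP to the grasp point, in m); z points along the fingers, y is the line along which they close (so a half turn about z gives the same grasp; the last joint's range is limited). The gripper opens to 87 mm and grips with 3 to 60 N. Pads are 19 mm wide; open, the fingers measure 117 mm over their backs; the gripper's body (75 mm by 190 mm) begins 51 mm behind the grasp point.
Start: joints at [1.323, 0.332, -0.065, 1.46, 0.022, 1.35, -0.088], TCP at [0.139, -0.609, 0.223] pointing down, gripper open.
Joint ranges: [-2.6, 2.6], [-0.5, 2.12], [-1.47, 1.34], [0.16, 2.42], [-1.27, 4.41], [0.06, 2.06], [-2.6, 2.6]. Speed limits (rad/s): [2.22, 2.22, 2.79, 2.79, 3.14, 3.14, 3.14].

INTERFACE

Orientations are given as a unit quaternion [x, y, z, w].
In Python, from bench import * gives the robot as it stands. The module is installed in compiled form; this text tells all that it offers.
- The arm moves only by the tool drive_tool, never from a script. Its argument "increments" is a list of rows, each a list of 6 numbers: the shift along the tool's x, y, z scaled (see below), then the turn, a rotation vector about the tool's x, y, z scaled (see below). In form: [[dx, dy, dz, rx, ry, rz], ...]. A call has exactly 5 rows; each row is the pose to reach, as a shift and turn from the pose commanded when the call began, along the tool's axes at that moment; what a row does not reach only later rows make up. The controller multiplies each number of a shift by 300 mm and each number of a turn by pi/4 rad. A row lasts 1/12 s, in which the tool goes at most 41.7 mm and 7.16 degrees, less where a joint would pass 70% of its speed; a pose out of reach is approached as far as the arm can. A call with a number of a shift or a turn outside -1 to 1 is refused whole. A call with a gripper value outside its range is refused whole. "claw" is the closure, from 0 (fully open) to 1 (shut), set as the call begins (left out, the last holds). The fingers move at their own pace and stop on an object; "force" is the grip in N (left out, the last holds). Time passes only in rows, so rows that repeat a pose let the fingers close, or fill a call up. It gives the time, the measured TCP pose, the force, the opening and the grip force at its end, in the units of the state.
- read_state(): the state, without advancing time (a new reading comes with each control period).
- camera(name): name is "scene" or "top"; returns the picture (480x640x3 uint8, blue, green, red); there is no depth.
- get_calibration(name): a dict with "K" (3x3 intrinsics, pixels), "position" and "rotation" of the camera in the world. Camera axes: x right, y down, z forward; pixel columns grow to the right and rows downward; lengths in m; the calibration is good to about 2 mm. A picture is of the moment at which its call begins. get_calibration takes no time and is no camera call.
- close_job(): hands the job in; it is judged then, once.
The state is a dict: "time": time; "joint_positions": joint angles; "joint_vel": joint speeds; "joint_torque": joint torques, N m; "ee_pos": TCP position; "eef_rot": TCP orientation; "ft_force": force on the tool from outside, world axes, zero at the start; "torque": the same for the moment, N m; "width": finger opening in m; "grip_force": force on a finger pad.
Only numpy, scipy, OpenCV 4.12 (cv2) and the standard library are available. Lean on these libraries where they do the work, as an engineer would, in place of code of your own. Each camera call takes 0.05 s, during which the arm holds its last target. There are 200 camera calls.

## Working session

There is one attempt and no reset: what is moved stays moved. The work goes in short steps, Python scripts to look and compute and a tool call to move; the robot and the scene stay as the last step left them, time stands still between calls to the robot, and variables do not carry over. Pictures are saved under pics/ and viewed, at most 14 in all, crops included, and the job is handed in when it is done.

Besides the shell and the picture viewer there is one more tool, called after "Call:" by a JSON object that holds its "fn" and its "kwargs". drive_tool: Moves the arm, as the interface text tells. Its arguments: {"type":"object","properties":{"increments":{"type":"array","items":{"type":"array","items":{"type":"number"}}},"claw":{"type":"number"},"force":{"type":"number"}},"required":["increments"]}

```bash
ls; mkdir -p pics; python3 - <<'E'
from bench import *
import cv2
for n in("scene","top"):
    cv2.imwrite(f"pics/{n}0.png",camera(n)); c=get_calibration(n); print(n,c)
s=read_state(); print(s)
try: print(hold_point_z)
except Exception as e: print(e)
import bench; print([x for x in dir(bench) if x[0]!='_'])
E
```

```text
pics
scene {'K': array([[518.94192654,   0.        , 323.89155219],
       [  0.        , 518.94192654, 237.87563069],
       [  0.        ,   0.        ,   1.        ]]), 'position': array([ 1.10229951, -0.27607661,  1.01057052]), 'rotation': array([ 0.81001449,  0.51707418, -0.1437403 , -0.23632508])}
top {'K': array([[513.30393401,   0.        , 311.85243544],
       [  0.        , 513.30393401, 236.92934682],
       [  0.        ,   0.        ,   1.        ]]), 'position': array([0.45780293, 0.01894847, 1.15741749]), 'rotation': array([-0.69953406,  0.71244091, -0.04517548,  0.03223711])}
{'time': 0.1, 'joint_positions': array([ 1.32339255,  0.33274378, -0.06472807,  1.46085213,  0.02161029,
        1.34991026, -0.08847483]), 'joint_vel': array([ 0.00012589, -0.00079715,  0.00065819, -0.00142043,  0.00145568,
       -0.00226774,  0.00080277]), 'joint_torque': array([ 2.03849086e-03, -6.24543428e+01,  2.50904780e-02, -3.90714419e+01,
       -6.13660156e-02,  3.66539229e-02,  2.51845734e-05]), 'ee_pos': array([ 0.13925401, -0.60893352,  0.22187659]), 'eef_rot': array([ 9.93685273e-01,  1.12201637e-01, -9.68591038e-05, -6.00983987e-04]), 'ft_force': array([ 0.01660137, -0.86885291, -0.07690266]), 'torque': array([ 0.00025383,  0.02180559, -0.0260505 ]), 'grip_force': 0.0, 'width': 0.08715122461714939}
0.0187
['PlanningError', 'camera', 'close_job', 'get_calibration', 'hold_point_z', 'read_state']
```

View pics/top0.png

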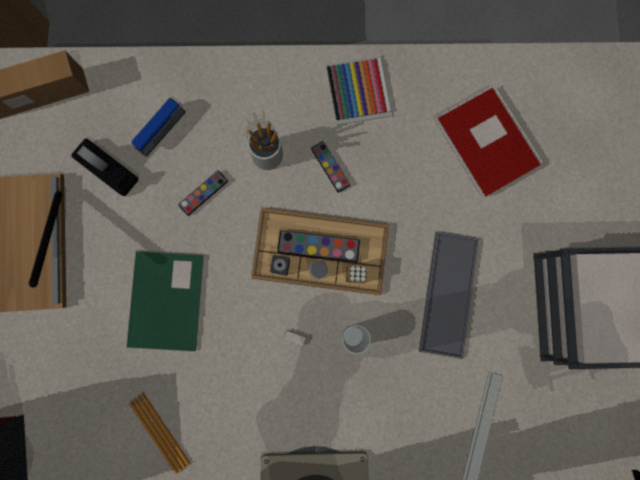

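View pics/scene0.png

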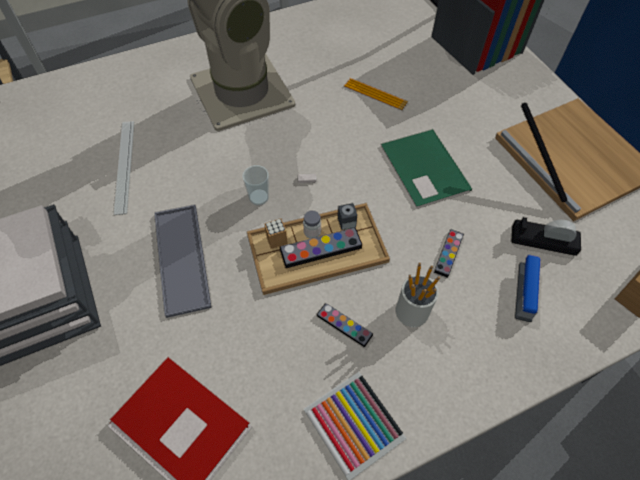

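The top view shows the rack at about (320,250). In front, left to right, are the sharpener (281,265), glue (319,269) and chalk (357,273). The tray is on the right (450,295), the book on the left (166,301), the glass at (356,340) and the pot at (265,150).

There are three candidate paint boxes: (320,246) in the rack, (203,193) and (330,167). The one in the rack fits, being the largest and lying behind the row. I'll confirm it in an enlarged crop.

```bash
cat > h.py <<'E'
import numpy as np, cv2
from scipy.spatial.transform import Rotation as R
from bench import *
def ray(n,uv,z):
    c=get_calibration(n); Rm=R.from_quat(c["rotation"]).as_matrix()
    uv=np.atleast_2d(np.array(uv,float)); d=np.c_[uv,np.ones(len(uv))]@np.linalg.inv(c["K"]).T@Rm.T
    return c["position"]+d*((z-c["position"][2])/d[:,2])[:,None]
def proj(n,P):
    c=get_calibration(n); Rm=R.from_quat(c["rotation"]).as_matrix()
    q=(np.atleast_2d(P)-c["position"])@Rm@c["K"].T; return q[:,:2]/q[:,2:]
def rect(n,mask,z):
    "min-area rectangle of the largest blob, cast on plane z: centre, size, angle of long side"
    cs,_=cv2.findContours(mask.astype(np.uint8),cv2.RETR_EXTERNAL,cv2.CHAIN_APPROX_NONE)
    k=max(cs,key=cv2.contourArea)[:,0,:]
    P=ray(n,k,z)[:,:2]; (c,s,a)=cv2.minAreaRect((P*1000).astype(np.float32))
    if s[0]<s[1]: s=s[::-1]; a-=90
    return np.round(c,1),np.round(s,1),round((a+90)%180-90,2)
E
python3 - <<'E'
from h import *
t=cv2.imread("pics/top0.png"); s=cv2.imread("pics/scene0.png")
a=cv2.resize(t[200:300,245:395],None,fx=5,fy=5,interpolation=cv2.INTER_CUBIC)
cv2.imwrite("pics/topc.png",a)
b=cv2.resize(s[185:295,240:395],None,fx=5,fy=5,interpolation=cv2.INTER_CUBIC)
cv2.imwrite("pics/scenec.png",b)
h=cv2.cvtColor(t,cv2.COLOR_BGR2HSV)
def roi(m,x0,x1,y0,y1):
    o=np.zeros(m.shape,bool); o[y0:y1,x0:x1]=m[y0:y1,x0:x1]; return o
print("book",rect("top",roi((h[...,0]>60)&(h[...,0]<95)&(h[...,1]>100),110,220,240,360),.008))
print("tray",rect("top",roi((h[...,0]>100)&(h[...,0]<140)&(h[...,1]>25),410,490,225,365),.010))
print("rack",rect("top",roi((h[...,0]>8)&(h[...,0]<25)&(h[...,1]>70),245,395,200,300),.018))
for p in [(300,300),(450,295),(430,260),(300,220),(320,160),(166,301)]: print(p,h[p[1],p[0]])
E
```

```text
book (array([448.8, 323.9]), array([207.2, 147.1]), -4.35)
tray (array([ 396.5, -294.3]), array([2.2, 2.2]), 88.85)
rack (array([552. , -20.9]), array([289.2, 159.8]), 81.56)
(300, 300) [ 21  27 131]
(450, 295) [126  20  65]
(430, 260) [ 18  25 121]
(300, 220) [ 17 104 137]
(320, 160) [112  77  76]
(166, 301) [ 74 114  56]
```

View pics/topc.png

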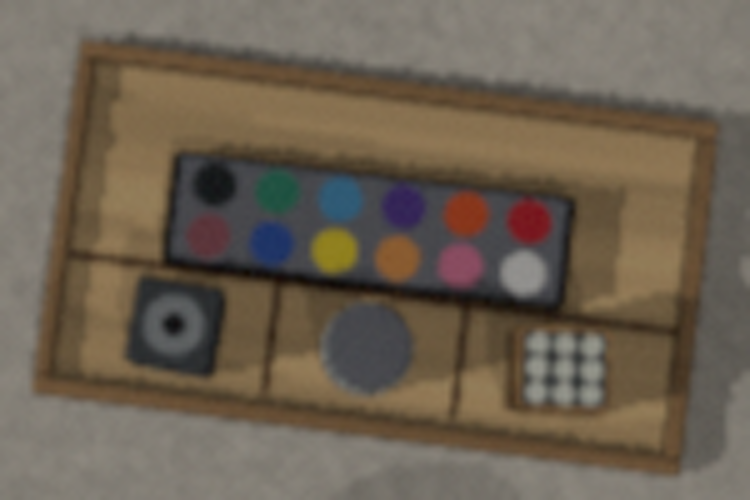

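View pics/scenec.png

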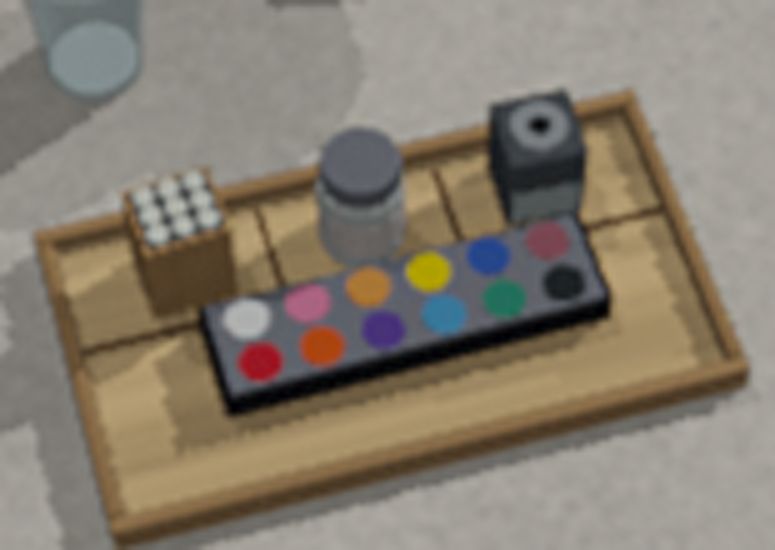

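The crops confirm it: the box in the rack at (320,246) is the full-size twelve-paint one, behind the sharpener, glue and chalk. The others are shorter. Next I measure everything.

```bash
python3 - <<'E'
from h import *
t=cv2.imread("pics/top0.png"); h=cv2.cvtColor(t,cv2.COLOR_BGR2HSV)
m=np.zeros(h.shape[:2],bool); m[222:368,405:490]=((h[...,2]<92)&(h[...,0]>100)&(h[...,0]<150))[222:368,405:490]
m=cv2.morphologyEx(m.astype(np.uint8),cv2.MORPH_OPEN,np.ones((3,3)))
print("tray",rect("top",m,.009))
m=np.zeros(h.shape[:2],bool); m[225:266,275:366]=1
k=(m&~((h[...,0]>8)&(h[...,0]<25)&(h[...,1]>70)&(h[...,2]>70)))
ct=lambda q:(np.array(q)+.5)/5-.5+[245,200]
cs=lambda q:(np.array(q)+.5)/5-.5+[240,185]
c=np.array([552,-20.9])/1000; a=np.radians(-8.44); Rk=np.array([[np.cos(a),-np.sin(a)],[np.sin(a),np.cos(a)]])
P=ray("top",ct([(178,153),(575,198),(558,305),(165,260)]),.028)[:,:2]
print("paint corners",P.round(4).tolist(),"mean",P.mean(0).round(4),"rack",((P.mean(0)-c)@Rk).round(4))
for e in [(0,1),(3,2)]: d=P[e[0]]-P[e[1]]; print(np.linalg.norm(d),np.degrees(np.arctan2(d[1],d[0])))
P=ray("scene",cs([(203,305),(575,213),(608,300),(232,395)]),.028)[:,:2]; print("paint scene",P.mean(0))
for n,q,s,z in [("sharp",(174,324),(540,124),.058),("glue",(368,347),(361,165),.068),("chalk",(565,368),(178,207),.064)]:
    A=ray("top",ct(q),z)[0,:2];B=ray("scene",cs(s),z)[0,:2]; M=(A+B)/2
    print(n,A.round(4),B.round(4),"mean rack",((M-c)@Rk).round(4))
for n,q in [("sharp",[(140,280),(222,288)]),("chalk",[(520,408),(602,412)]),("rack",[(85,45),(715,120)])]:
    d=np.diff(ray("top",ct(q),.06)[:,:2],axis=0)[0]; print(n,np.degrees(np.arctan2(-d[0],-d[1])))
print("glass",ray("top",(357,333),.085),ray("scene",(259,197),.0)); print("pot",ray("top",(264,150),.05),ray("scene",(416,318),0))
E
```

```text
tray (array([ 450.1, -306.6]), array([267.8,  96.2]), -10.69)
paint corners [[0.598, 0.0669], [0.5749, -0.1087], [0.5276, -0.0998], [0.5506, 0.0732]] mean [ 0.5628 -0.0171] rack [0.0101 0.0053]
0.17705959126622423 82.5028339802967
0.17447737918556278 82.42569151404959
paint scene [ 0.56287376 -0.01830784]
sharp [0.5206 0.0682] [0.5194 0.0677] mean rack [-0.0447  0.0832]
glue [ 0.5088 -0.0143] [ 0.5124 -0.0173] mean rack [-0.0417 -0.001 ]
chalk [ 0.4985 -0.0982] [ 0.4969 -0.0979] mean rack [-0.0424 -0.0843]
sharp 6.615187047215693
chalk 3.8587994309437454
rack 7.8123512623095746
glass [[ 0.37461735 -0.09114042  0.085     ]] [[ 0.36193189 -0.08962435  0.        ]]
pot [[0.77434639 0.09944338 0.05      ]] [[0.79360582 0.0949624  0.        ]]
```

```bash
cat >> h.py <<'E'
def plan(*wp,start=None):
    "way points (x,y,z,yaw deg), tool down; prints scaled shift and turn of each call"
    if start is None:
        s=read_state(); X=R.from_quat(s["eef_rot"]).as_matrix(); start=[*s["ee_pos"],np.degrees(np.arctan2(X[1,0],X[0,0]))]
        print("t",round(s["time"],1),"at",np.round(start,4),"tilt z",X[:,2].round(4),"w",round(s["width"],4),"j7",s["joint_positions"][6].round(2))
    p=np.array(start,float)
    for w in wp:
        w=np.array(w,float); n=int(np.ceil(max(np.linalg.norm(w[:3]-p[:3])/.2,abs(w[3]-p[3])/35,1e-9))); d=(w-p)/n
        for i in range(n):
            a=np.radians(p[3]); c,s_=np.cos(a),np.sin(a)
            print(np.round([(d[0]*c+d[1]*s_)/.3,(d[0]*s_-d[1]*c)/.3,-d[2]/.3],3),"rz",round(-d[3]/45,3)); p=p+d
E
python3 -c "
from h import *
plan((.4975,-.098,.14,-5))"
```

```text
t 0.1 at [ 0.1393 -0.6089  0.2219 12.8845] tilt z [-3.0e-04  1.2e-03 -1.0e+00] w 0.0872 j7 -0.09
[ 0.386 -0.348  0.068] rz 0.099
[ 0.358 -0.378  0.068] rz 0.099
[ 0.327 -0.404  0.068] rz 0.099
[ 0.295 -0.429  0.068] rz 0.099
```

Call:
{"fn": "drive_tool", "kwargs": {"increments": [[0.077,-0.07,0.014,0,0,0.02],[0.154,-0.14,0.027,0,0,0.04],[0.232,-0.209,0.041,0,0,0.06],[0.309,-0.278,0.054,0,0,0.08],[0.386,-0.348,0.068,0,0,0.099]], "claw": 0.25, "force": 15}}

```text
time: 0.52
ee_pos: [0.2295, -0.4802, 0.2016]
eef_rot: [0.997, 0.073, -0.0, -0.0]
ft_force: [1.4, 0.4, 0.7]
width: 0.0672
grip_force: 0.0
```

Call:
{"fn": "drive_tool", "kwargs": {"increments": [[0.072,-0.076,0.014,0,0,0.02],[0.143,-0.151,0.027,0,0,0.04],[0.215,-0.227,0.041,0,0,0.06],[0.286,-0.302,0.054,0,0,0.08],[0.358,-0.378,0.068,0,0,0.099]]}}

```text
time: 0.93
ee_pos: [0.319, -0.3524, 0.1814]
eef_rot: [0.999, 0.034, -0.0, 0.0]
ft_force: [1.3, -0.5, 0.4]
width: 0.0654
grip_force: 0.0
```

Call:
{"fn": "drive_tool", "kwargs": {"increments": [[0.065,-0.081,0.014,0,0,0.02],[0.131,-0.162,0.027,0,0,0.04],[0.196,-0.242,0.041,0,0,0.06],[0.262,-0.323,0.054,0,0,0.08],[0.327,-0.404,0.068,0,0,0.099]]}}

```text
time: 1.35
ee_pos: [0.4085, -0.2247, 0.1611]
eef_rot: [1.0, -0.005, -0.0, 0.0]
ft_force: [0.3, -0.8, -0.2]
width: 0.0651
grip_force: 0.0
```

Call:
{"fn": "drive_tool", "kwargs": {"increments": [[0.074,-0.107,0.017,0,0,0.03],[0.148,-0.215,0.034,0,0,0.06],[0.221,-0.322,0.051,0,0,0.08],[0.295,-0.429,0.068,0,0,0.099],[0.295,-0.429,0.068,0,0,0.099]]}}

```text
time: 1.77
ee_pos: [0.5003, -0.0903, 0.1402]
eef_rot: [0.999, -0.039, 0.0, -0.002]
ft_force: [-1.5, 1.4, -0.2]
width: 0.0653
grip_force: 0.0
```

```bash
python3 -c "
from h import *
plan((.4975,-.098,.14,-5),(.4975,-.098,.022,-5))
T=[(.371,-.292),(.450,-.3066),(.5287,-.3214)]
print('carry');plan((.371,-.292,.15,-10.7),(.371,-.292,.021,-10.7),start=(.4975,-.098,.15,-5))
cv2.imwrite('pics/a.png',camera('scene')[100:340,130:450])"
```

```text
t 1.8 at [ 0.5003 -0.0903  0.1402 -4.4923] tilt z [ 9.0e-04  3.6e-03 -1.0e+00] w 0.0653 j7 -1.64
[-0.007  0.026  0.001] rz 0.011
[ 0.    -0.     0.393] rz -0.0
carry
[-0.182  0.34  -0.   ] rz 0.063
[-0.165  0.349 -0.   ] rz 0.063
[ 0.   -0.    0.43] rz -0.0
```

View pics/a.png

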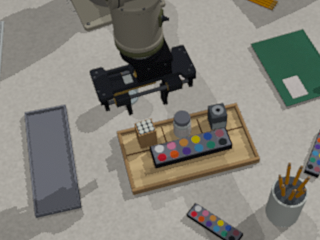

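The gripper is above and near the chalk box (at about (145,80) in the crop), and the other things are undisturbed. I'll let it settle, then read the pose.

Call:
{"fn": "drive_tool", "kwargs": {"increments": [[0,0,0,0,0,0],[0,0,0,0,0,0],[0,0,0,0,0,0],[0,0,0,0,0,0],[0,0,0,0,0,0]]}}

```text
time: 2.23
ee_pos: [0.4974, -0.099, 0.1411]
eef_rot: [0.999, -0.044, 0.0, 0.0]
ft_force: [0.3, 0.6, 0.4]
width: 0.0656
grip_force: 0.0
```

```bash
python3 -c "
from h import *
plan((.4975,-.098,.14,-5))"
```

```text
t 2.2 at [ 0.4974 -0.099   0.1411 -5.028 ] tilt z [ 3.e-04 -5.e-04 -1.e+00] w 0.0656 j7 -1.64
[ 0.    -0.003  0.004] rz -0.001
```

Call:
{"fn": "drive_tool", "kwargs": {"increments": [[0,-0.003,0.1,0,0,0],[0,-0.003,0.2,0,0,0],[0,-0.003,0.3,0,0,0],[0,-0.003,0.36,0,0,0],[0,-0.003,0.396,0,0,0]]}}

```text
time: 2.65
ee_pos: [0.4962, -0.0975, 0.0199]
eef_rot: [0.999, -0.043, -0.001, -0.0]
ft_force: [-0.6, -0.3, 0.8]
width: 0.0656
grip_force: 0.0
```

Call:
{"fn": "drive_tool", "kwargs": {"increments": [[0,0,0,0,0,0],[0,0,0,0,0,0],[0,0,0,0,0,0],[0,0,0,0,0,0],[0,0,0,0,0,0]], "claw": 1, "force": 15}}

```text
time: 3.07
ee_pos: [0.4985, -0.0977, 0.0233]
eef_rot: [0.999, -0.043, 0.001, 0.0]
ft_force: [-0.6, -0.7, 3.0]
width: 0.04
grip_force: 10.8
```

Call:
{"fn": "drive_tool", "kwargs": {"increments": [[0,0,0,0,0,0],[0,0,-0.01,0,0,0],[0,0,-0.02,0,0,0],[0,0,-0.04,0,0,0],[0,0,-0.06,0,0,0]]}}

```text
time: 3.48
ee_pos: [0.4976, -0.0972, 0.0406]
eef_rot: [0.999, -0.043, -0.0, -0.0]
ft_force: [-0.2, -0.8, -1.1]
width: 0.0397
grip_force: 15.0
```

Call:
{"fn": "drive_tool", "kwargs": {"increments": [[0,0,-0.08,0,0,0],[0,0,-0.17,0,0,0],[0,0,-0.26,0,0,0],[0,0,-0.33,0,0,0],[0,0,-0.366,0,0,0]]}}

```text
time: 3.9
ee_pos: [0.4989, -0.0973, 0.1532]
eef_rot: [0.999, -0.043, 0.002, 0.001]
ft_force: [0.4, -0.7, -2.2]
width: 0.0396
grip_force: 15.0
```

Call:
{"fn": "drive_tool", "kwargs": {"increments": [[-0.02,0.04,0,0,0,0.01],[-0.05,0.1,0,0,0,0.02],[-0.09,0.17,0,0,0,0.04],[-0.135,0.25,0,0,0,0.05],[-0.182,0.34,0,0,0,0.063]]}}

```text
time: 4.32
ee_pos: [0.4326, -0.1949, 0.1486]
eef_rot: [0.998, -0.068, -0.001, -0.0]
ft_force: [0.5, -0.9, -1.3]
width: 0.04
grip_force: 15.0
```

Call:
{"fn": "drive_tool", "kwargs": {"increments": [[-0.047,0.1,0,0,0,0.02],[-0.09,0.19,0,0,0,0.035],[-0.125,0.265,0,0,0,0.048],[-0.152,0.32,0,0,0,0.058],[-0.165,0.349,0,0,0,0.063]]}}

```text
time: 4.73
ee_pos: [0.3682, -0.2935, 0.1486]
eef_rot: [0.996, -0.095, -0.001, -0.0]
ft_force: [-0.5, 0.3, -1.9]
width: 0.04
grip_force: 15.0
```

Call:
{"fn": "drive_tool", "kwargs": {"increments": [[0,0,0,0,0,0],[0,0,0.08,0,0,0],[0,0,0.18,0,0,0],[0,0,0.28,0,0,0],[0,0,0.34,0,0,0]]}}

```text
time: 5.15
ee_pos: [0.3707, -0.2889, 0.0449]
eef_rot: [0.996, -0.091, -0.001, -0.001]
ft_force: [-0.8, -0.5, -2.3]
width: 0.0401
grip_force: 15.0
```

```bash
python3 -c "
from h import *
plan((.371,-.292,.020,-10.7))
cv2.imwrite('pics/b.png',camera('top')[200:380,240:500])"
```

```text
t 5.2 at [  0.3707  -0.2889   0.0449 -10.4959] tilt z [-0.0021  0.0025 -1.    ] w 0.0401 j7 -1.27
[0.003 0.01  0.083] rz 0.005
```

View pics/b.png

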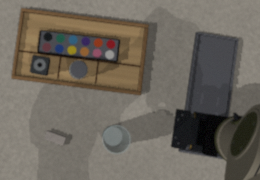

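The chalk is held over the tray's near end (about (205,135) in the crop). The glass and the rest are untouched. Lowering and releasing.

Call:
{"fn": "drive_tool", "kwargs": {"increments": [[0,0.004,0.03,0,0,0],[0,0.006,0.06,0,0,0],[0,0.006,0.08,0,0,0],[0,0.006,0.09,0,0,0],[0,0.006,0.093,0,0,0]]}}

```text
time: 5.62
ee_pos: [0.3712, -0.293, 0.0203]
eef_rot: [0.996, -0.092, 0.0, 0.0]
ft_force: [-3.9, 3.1, 9.2]
width: 0.0402
grip_force: 15.0
```

Call:
{"fn": "drive_tool", "kwargs": {"increments": [[0,0,0,0,0,0],[0,0,0,0,0,0],[0,0,0,0,0,0],[0,0,0,0,0,0],[0,0,0,0,0,0]], "claw": 0.25}}

```text
time: 6.03
ee_pos: [0.3711, -0.2931, 0.0203]
eef_rot: [0.996, -0.093, 0.0, 0.0]
ft_force: [-0.8, -0.3, 0.3]
width: 0.0622
grip_force: 0.0
```

Call:
{"fn": "drive_tool", "kwargs": {"increments": [[0,0,-0.03,0,0,0],[0,0,-0.1,0,0,0],[0,0,-0.22,0,0,0],[0,0,-0.34,0,0,0],[0,0,-0.43,0,0,0]]}}

```text
time: 6.45
ee_pos: [0.3715, -0.2931, 0.1526]
eef_rot: [0.996, -0.092, 0.001, 0.001]
ft_force: [0.6, -1.2, -0.3]
width: 0.0654
grip_force: 0.0
```

```bash
python3 -c "
from h import *
plan((.5108,-.0165,.15,-8),(.5108,-.0165,.022,-8))
print('back');plan((.450,-.3066,.15,-10.7),start=(.5108,-.0165,.15,-8))"
```

```text
t 6.5 at [  0.3715  -0.2931   0.1526 -10.5865] tilt z [ 0.002  -0.0014 -1.    ] w 0.0654 j7 -1.21
[ 0.143 -0.496  0.004] rz -0.029
[ 0.155 -0.492  0.004] rz -0.029
[-0.    -0.     0.427] rz -0.0
back
[-0.033  0.493 -0.   ] rz 0.03
[-0.021  0.494 -0.   ] rz 0.03
```

Call:
{"fn": "drive_tool", "kwargs": {"increments": [[0.02,-0.08,0,0,0,-0.005],[0.05,-0.18,0,0,0,-0.01],[0.085,-0.29,0,0,0,-0.02],[0.115,-0.4,0,0,0,-0.025],[0.143,-0.496,0,0,0,-0.029]]}}

```text
time: 6.87
ee_pos: [0.4413, -0.1525, 0.15]
eef_rot: [0.997, -0.081, 0.001, 0.0]
ft_force: [0.6, -0.4, -0.7]
width: 0.0655
grip_force: 0.0
```

Call:
{"fn": "drive_tool", "kwargs": {"increments": [[0.04,-0.12,0,0,0,-0.01],[0.08,-0.25,0,0,0,-0.02],[0.12,-0.37,0,0,0,-0.025],[0.145,-0.455,0,0,0,-0.029],[0.155,-0.492,0,0,0,-0.029]]}}

```text
time: 7.28
ee_pos: [0.5115, -0.0119, 0.15]
eef_rot: [0.998, -0.067, 0.001, -0.001]
ft_force: [-0.3, -0.5, -0.1]
width: 0.0651
grip_force: 0.0
```

Call:
{"fn": "drive_tool", "kwargs": {"increments": [[0,0,0,0,0,0],[0,0,0,0,0,0],[0,0,0,0,0,0],[0,0,0,0,0,0],[0,0,0,0,0,0]]}}

```text
time: 7.7
ee_pos: [0.51, -0.0177, 0.1492]
eef_rot: [0.997, -0.071, 0.0, 0.0]
ft_force: [0.3, 0.0, -0.5]
width: 0.0656
grip_force: 0.0
```

```bash
python3 -c "
from h import *
plan((.5108,-.0165,.022,-8))"
```

```text
t 7.7 at [ 0.51   -0.0177  0.1492 -8.1101] tilt z [ 1.e-04 -6.e-04 -1.e+00] w 0.0656 j7 -1.87
[ 0.002 -0.004  0.424] rz -0.002
```

Call:
{"fn": "drive_tool", "kwargs": {"increments": [[0.002,-0.004,0.12,0,0,0],[0.002,-0.004,0.24,0,0,0],[0.002,-0.004,0.34,0,0,0],[0.002,-0.004,0.4,0,0,0],[0.002,-0.004,0.424,0,0,0]]}}

```text
time: 8.12
ee_pos: [0.509, -0.0162, 0.0191]
eef_rot: [0.998, -0.07, -0.002, 0.0]
ft_force: [-0.4, 1.0, 0.5]
width: 0.0656
grip_force: 0.0
```

Call:
{"fn": "drive_tool", "kwargs": {"increments": [[0,0,0,0,0,0],[0,0,0,0,0,0],[0,0,0,0,0,0],[0,0,0,0,0,0],[0,0,0,0,0,0]], "claw": 1}}

```text
time: 8.53
ee_pos: [0.5119, -0.0156, 0.023]
eef_rot: [0.998, -0.07, 0.001, 0.0]
ft_force: [-0.5, -1.4, 2.0]
width: 0.0396
grip_force: 5.2
```

Call:
{"fn": "drive_tool", "kwargs": {"increments": [[0,0,0,0,0,0],[0,0,0,0,0,0],[0,0,-0.02,0,0,0],[0,0,-0.05,0,0,0],[0,0,-0.1,0,0,0]]}}

```text
time: 8.95
ee_pos: [0.5102, -0.0153, 0.0518]
eef_rot: [0.998, -0.07, -0.001, -0.0]
ft_force: [0.1, 0.5, -0.6]
width: 0.0392
grip_force: 15.0
```

Call:
{"fn": "drive_tool", "kwargs": {"increments": [[0,0,-0.07,0,0,0],[0,0,-0.15,0,0,0],[0,0,-0.23,0,0,0],[0,0,-0.3,0,0,0],[0,0,-0.327,0,0,0]]}}

```text
time: 9.37
ee_pos: [0.5124, -0.0151, 0.1536]
eef_rot: [0.998, -0.07, 0.002, 0.0]
ft_force: [1.4, 1.0, -1.5]
width: 0.039
grip_force: 15.0
```

Call:
{"fn": "drive_tool", "kwargs": {"increments": [[0,0.06,0,0,0,0.005],[-0.01,0.15,0,0,0,0.01],[-0.018,0.26,0,0,0,0.02],[-0.025,0.37,0,0,0,0.025],[-0.033,0.493,0,0,0,0.03]]}}

```text
time: 9.78
ee_pos: [0.4801, -0.1609, 0.1498]
eef_rot: [0.997, -0.081, -0.0, -0.0]
ft_force: [1.1, 0.8, -1.3]
width: 0.0393
grip_force: 15.0
```

Call:
{"fn": "drive_tool", "kwargs": {"increments": [[-0.005,0.13,0,0,0,0.01],[-0.01,0.26,0,0,0,0.02],[-0.015,0.37,0,0,0,0.025],[-0.02,0.45,0,0,0,0.03],[-0.021,0.494,0,0,0,0.03]]}}

```text
time: 10.2
ee_pos: [0.4485, -0.309, 0.1494]
eef_rot: [0.995, -0.095, -0.001, 0.0]
ft_force: [-0.0, 0.1, -0.7]
width: 0.0396
grip_force: 15.0
```

Call:
{"fn": "drive_tool", "kwargs": {"increments": [[0,0,0,0,0,0],[0,0,0.08,0,0,0],[0,0,0.18,0,0,0],[0,0,0.28,0,0,0],[0,0,0.34,0,0,0]]}}

```text
time: 10.62
ee_pos: [0.4499, -0.3028, 0.0451]
eef_rot: [0.996, -0.092, -0.001, -0.001]
ft_force: [-0.3, 0.7, -1.6]
width: 0.0399
grip_force: 15.0
```

```bash
python3 -c "
from h import *
plan((.45,-.3066,.020,-10.7))
cv2.imwrite('pics/c.png',cv2.resize(camera('scene')[130:330,110:390],None,fx=2,fy=2))"
```

```text
t 10.6 at [  0.4499  -0.3028   0.0451 -10.5551] tilt z [-0.002   0.0025 -1.    ] w 0.0399 j7 -1.38
[0.003 0.012 0.084] rz 0.003
```

View pics/c.png

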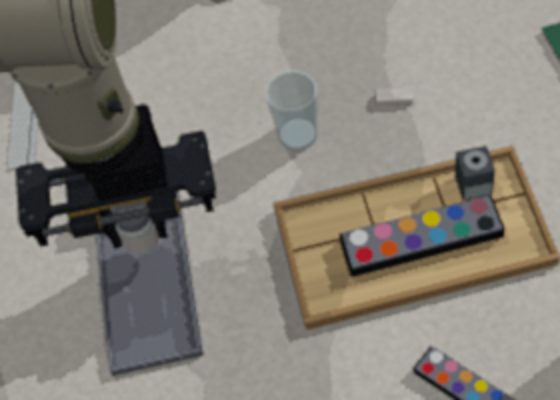

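The glue is held upright over the tray's middle (about (140,235) in the crop). The rack's paint box and sharpener are undisturbed. Lower, release, and go to the sharpener.

Call:
{"fn": "drive_tool", "kwargs": {"increments": [[0,0.002,0.03,0,0,0],[0,0.002,0.06,0,0,0],[0,0.002,0.08,0,0,0],[0,0.002,0.088,0,0,0],[0,0.002,0.091,0,0,0]]}}

```text
time: 11.08
ee_pos: [0.4505, -0.3063, 0.0208]
eef_rot: [0.996, -0.093, 0.0, 0.0]
ft_force: [0.2, 0.4, -1.0]
width: 0.0393
grip_force: 15.0
```

Call:
{"fn": "drive_tool", "kwargs": {"increments": [[0,0,0,0,0,0],[0,0,0,0,0,0],[0,0,0,0,0,0],[0,0,0,0,0,0],[0,0,0,0,0,0]], "claw": 0.25}}

```text
time: 11.5
ee_pos: [0.4505, -0.3064, 0.021]
eef_rot: [0.996, -0.093, 0.0, 0.0]
ft_force: [-0.2, 0.2, -0.3]
width: 0.0626
grip_force: 0.0
```

Call:
{"fn": "drive_tool", "kwargs": {"increments": [[0,0,-0.03,0,0,0],[0,0,-0.1,0,0,0],[0,0,-0.22,0,0,0],[0,0,-0.34,0,0,0],[0,0,-0.43,0,0,0]]}}

```text
time: 11.92
ee_pos: [0.4509, -0.3063, 0.1533]
eef_rot: [0.996, -0.093, 0.001, 0.001]
ft_force: [0.1, -0.8, 1.6]
width: 0.0652
grip_force: 0.0
```

```bash
python3 -c "
from h import *
plan((.520,.068,.15,-7))
print('back');plan((.5287,-.3214,.15,-10.7),start=(.520,.068,.15,-7))"
```

```text
t 11.9 at [  0.4509  -0.3063   0.1533 -10.6794] tilt z [ 0.0022 -0.0013 -1.    ] w 0.0652 j7 -1.33
[-0.002 -0.634  0.006] rz -0.041
[ 0.018 -0.634  0.006] rz -0.041
back
[ 0.093  0.642 -0.   ] rz 0.041
[ 0.114  0.639 -0.   ] rz 0.041
```

Call:
{"fn": "drive_tool", "kwargs": {"increments": [[0,-0.12,0,0,0,-0.005],[0,-0.25,0,0,0,-0.012],[0,-0.38,0,0,0,-0.02],[-0.001,-0.51,0,0,0,-0.03],[-0.002,-0.634,0,0,0,-0.041]]}}

```text
time: 12.33
ee_pos: [0.4851, -0.1172, 0.1506]
eef_rot: [0.997, -0.077, 0.001, 0.0]
ft_force: [0.7, 0.4, 0.8]
width: 0.0656
grip_force: 0.0
```

Call:
{"fn": "drive_tool", "kwargs": {"increments": [[0.004,-0.13,0,0,0,-0.01],[0.008,-0.27,0,0,0,-0.02],[0.012,-0.41,0,0,0,-0.03],[0.016,-0.54,0,0,0,-0.038],[0.018,-0.634,0,0,0,-0.041]]}}

```text
time: 12.75
ee_pos: [0.5197, 0.0719, 0.1508]
eef_rot: [0.998, -0.06, 0.001, -0.0]
ft_force: [-0.5, -0.1, 0.5]
width: 0.0651
grip_force: 0.0
```

Call:
{"fn": "drive_tool", "kwargs": {"increments": [[0,0,0,0,0,0],[0,0,0,0,0,0],[0,0,0,0,0,0],[0,0,0,0,0,0],[0,0,0,0,0,0]]}}

```text
time: 13.17
ee_pos: [0.5197, 0.0664, 0.1498]
eef_rot: [0.998, -0.062, 0.0, 0.0]
ft_force: [-0.7, 0.3, -0.5]
width: 0.0655
grip_force: 0.0
```

```bash
python3 -c "
from h import *
plan((.520,.068,.022,-7))"
```

```text
t 13.2 at [ 0.5197  0.0664  0.1498 -7.1394] tilt z [ 1.e-04 -7.e-04 -1.e+00] w 0.0655 j7 -2.04
[ 0.    -0.005  0.426] rz -0.003
```

Call:
{"fn": "drive_tool", "kwargs": {"increments": [[0,-0.005,0.12,0,0,0],[0,-0.005,0.24,0,0,0],[0,-0.005,0.34,0,0,0],[0,-0.005,0.4,0,0,0],[0,-0.005,0.424,0,0,0]]}}

```text
time: 13.58
ee_pos: [0.5179, 0.0679, 0.0196]
eef_rot: [0.998, -0.062, -0.002, 0.0]
ft_force: [0.2, -0.5, -0.4]
width: 0.0651
grip_force: 0.0
```

Call:
{"fn": "drive_tool", "kwargs": {"increments": [[0,0,0,0,0,0],[0,0,0,0,0,0],[0,0,0,0,0,0],[0,0,0,0,0,0],[0,0,0,0,0,0]], "claw": 1}}

```text
time: 14.0
ee_pos: [0.5207, 0.0691, 0.0236]
eef_rot: [0.998, -0.061, 0.001, 0.0]
ft_force: [0.5, -1.6, 0.2]
width: 0.0396
grip_force: 0.5
```

Call:
{"fn": "drive_tool", "kwargs": {"increments": [[0,0,0,0,0,0],[0,0,0,0,0,0],[0,0,-0.02,0,0,0],[0,0,-0.05,0,0,0],[0,0,-0.1,0,0,0]]}}

```text
time: 14.42
ee_pos: [0.5189, 0.0693, 0.0524]
eef_rot: [0.998, -0.061, -0.001, 0.0]
ft_force: [-0.4, 0.4, -0.5]
width: 0.0384
grip_force: 14.7
```

Call:
{"fn": "drive_tool", "kwargs": {"increments": [[0,0,-0.07,0,0,0],[0,0,-0.15,0,0,0],[0,0,-0.23,0,0,0],[0,0,-0.3,0,0,0],[0,0,-0.327,0,0,0]]}}

```text
time: 14.83
ee_pos: [0.521, 0.0699, 0.1542]
eef_rot: [0.998, -0.061, 0.002, -0.0]
ft_force: [0.5, 0.1, -0.5]
width: 0.0385
grip_force: 14.7
```

Call:
{"fn": "drive_tool", "kwargs": {"increments": [[0.01,0.12,0,0,0,0.005],[0.03,0.25,0,0,0,0.012],[0.05,0.38,0,0,0,0.02],[0.07,0.51,0,0,0,0.03],[0.093,0.642,0,0,0,0.041]]}}

```text
time: 15.25
ee_pos: [0.5234, -0.1269, 0.1505]
eef_rot: [0.997, -0.077, -0.0, 0.0]
ft_force: [1.2, 0.5, -0.1]
width: 0.0382
grip_force: 14.7
```

Call:
{"fn": "drive_tool", "kwargs": {"increments": [[0.024,0.135,0,0,0,0.01],[0.048,0.27,0,0,0,0.02],[0.073,0.41,0,0,0,0.03],[0.098,0.55,0,0,0,0.04],[0.114,0.639,0,0,0,0.041]]}}

```text
time: 15.67
ee_pos: [0.5268, -0.3243, 0.1499]
eef_rot: [0.995, -0.095, -0.001, 0.001]
ft_force: [0.1, -1.0, -1.4]
width: 0.0385
grip_force: 14.7
```

Call:
{"fn": "drive_tool", "kwargs": {"increments": [[0,0,0,0,0,0],[0,0,0,0,0,0],[0,0,0.12,0,0,0],[0,0,0.24,0,0,0],[0,0,0.34,0,0,0]]}}

```text
time: 16.08
ee_pos: [0.5281, -0.318, 0.0467]
eef_rot: [0.996, -0.092, -0.0, -0.0]
ft_force: [0.3, -0.5, -1.8]
width: 0.0382
grip_force: 14.7
```

```bash
python3 -c "
from h import *
plan((.5287,-.3214,.020,-10.7))"
```

```text
t 16.1 at [  0.5281  -0.318    0.0467 -10.5915] tilt z [-2.e-04  9.e-04 -1.e+00] w 0.0382 j7 -1.46
[0.004 0.011 0.089] rz 0.002
```

Call:
{"fn": "drive_tool", "kwargs": {"increments": [[0,0,0.03,0,0,0],[0,0,0.06,0,0,0],[0,0,0.08,0,0,0],[0,0,0.089,0,0,0],[0,0,0.094,0,0,0]]}}

```text
time: 16.5
ee_pos: [0.5292, -0.3201, 0.0215]
eef_rot: [0.996, -0.093, 0.001, 0.0]
ft_force: [-0.3, -0.8, -1.5]
width: 0.0386
grip_force: 14.7
```

Call:
{"fn": "drive_tool", "kwargs": {"increments": [[0,0,0,0,0,0],[0,0,0,0,0,0],[0,0,0,0,0,0],[0,0,0,0,0,0],[0,0,0,0,0,0]], "claw": 0.25}}

```text
time: 16.92
ee_pos: [0.5285, -0.3201, 0.0208]
eef_rot: [0.996, -0.093, 0.0, 0.0]
ft_force: [-0.0, 0.9, -0.5]
width: 0.062
grip_force: 0.0
```

Call:
{"fn": "drive_tool", "kwargs": {"increments": [[0,0,-0.03,0,0,0],[0,0,-0.1,0,0,0],[0,0,-0.22,0,0,0],[0,0,-0.34,0,0,0],[0,0,-0.45,0,0,0]]}}

```text
time: 17.33
ee_pos: [0.5284, -0.3197, 0.1582]
eef_rot: [0.996, -0.093, 0.0, 0.0]
ft_force: [1.4, -0.3, 0.2]
width: 0.0656
grip_force: 0.0
```

```bash
python3 -c "
from h import *
# paint: closing along rack x -> tool yaw -97.5 or 82.5
plan((.563,-.0175,.155,82.5)); plan((.563,-.0175,.155,-97.5))
print(read_state()['joint_positions'].round(2))"
```

```text
t 17.3 at [  0.5284  -0.3197   0.1582 -10.6816] tilt z [ 9.e-04 -4.e-04 -1.e+00] w 0.0656 j7 -1.42
[-0.024 -0.337  0.004] rz -0.69
[ 0.153 -0.301  0.004] rz -0.69
[ 0.287 -0.179  0.004] rz -0.69
t 17.3 at [  0.5284  -0.3197   0.1582 -10.6816] tilt z [ 9.e-04 -4.e-04 -1.e+00] w 0.0656 j7 -1.42
[-0.024 -0.337  0.004] rz 0.643
[-0.185 -0.283  0.004] rz 0.643
[-0.299 -0.159  0.004] rz 0.643
[ 0.84  0.4  -0.47  1.55  0.19  1.24 -1.42]
```

All three are in the tray. Next is the paint box: the tool turns to yaw 82.5° so the fingers close across its width.

Call:
{"fn": "drive_tool", "kwargs": {"increments": [[-0.005,-0.06,0,0,0,-0.138],[-0.01,-0.13,0,0,0,-0.276],[-0.015,-0.2,0,0,0,-0.414],[-0.02,-0.27,0,0,0,-0.552],[-0.024,-0.337,0,0,0,-0.69]], "claw": 0.2}}

```text
time: 17.75
ee_pos: [0.5401, -0.2181, 0.1563]
eef_rot: [0.984, 0.179, 0.0, 0.0]
ft_force: [0.1, -0.0, -0.4]
width: 0.0693
grip_force: 0.0
```

Call:
{"fn": "drive_tool", "kwargs": {"increments": [[0.03,-0.06,0,0,0,-0.138],[0.06,-0.12,0,0,0,-0.276],[0.09,-0.18,0,0,0,-0.414],[0.12,-0.24,0,0,0,-0.552],[0.153,-0.301,0,0,0,-0.69]]}}

```text
time: 18.17
ee_pos: [0.5516, -0.1178, 0.1562]
eef_rot: [0.9, 0.436, 0.0, 0.0]
ft_force: [0.8, -1.0, -1.2]
width: 0.0695
grip_force: 0.0
```

Call:
{"fn": "drive_tool", "kwargs": {"increments": [[0.06,-0.04,0,0,0,-0.138],[0.12,-0.08,0,0,0,-0.276],[0.18,-0.12,0,0,0,-0.414],[0.24,-0.155,0,0,0,-0.552],[0.287,-0.179,0,0,0,-0.69]]}}

```text
time: 18.58
ee_pos: [0.5634, -0.0158, 0.1563]
eef_rot: [0.75, 0.662, 0.0, 0.0]
ft_force: [-0.4, -0.3, 0.1]
width: 0.0697
grip_force: 0.0
```

Call:
{"fn": "drive_tool", "kwargs": {"increments": [[0,0,0,0,0,0],[0,0,0,0,0,0],[0,0,0,0,0,0],[0,0,0,0,0,0],[0,0,0,0,0,0]]}}

```text
time: 19.0
ee_pos: [0.5633, -0.019, 0.1554]
eef_rot: [0.753, 0.658, -0.0, 0.0]
ft_force: [-0.2, 0.4, -0.1]
width: 0.0695
grip_force: 0.0
```

```bash
python3 -c "
from h import *
plan((.563,-.0175,.040,82.5))
print('to book');plan((.4488,.3239,.155,175.65),start=(.563,-.0175,.155,82.5))
a=camera('scene');cv2.imwrite('pics/d.png',cv2.resize(a[130:330,110:410],None,fx=2,fy=2))"
```

```text
t 19.0 at [ 5.63300e-01 -1.90000e-02  1.55400e-01  8.22924e+01] tilt z [-0.e+00 -6.e-04 -1.e+00] w 0.0695 j7 -0.4
[ 0.005 -0.002  0.385] rz -0.005
to book
[ 0.36  -0.175 -0.   ] rz -0.69
[ 0.398  0.035 -0.   ] rz -0.69
[ 0.323  0.236 -0.   ] rz -0.69
```

View pics/d.png

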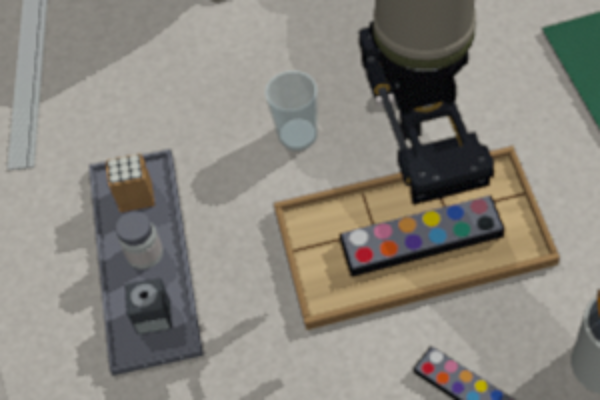

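The three stand upright in the tray: chalk (130,180), glue (138,238), sharpener (148,303). The paint box is free in the rack. Descending on it.

Call:
{"fn": "drive_tool", "kwargs": {"increments": [[0.005,0,0.12,0,0,-0.005],[0.005,0,0.23,0,0,-0.005],[0.005,0,0.32,0,0,-0.005],[0.005,0,0.37,0,0,-0.005],[0.005,0,0.385,0,0,-0.005]]}}

```text
time: 19.47
ee_pos: [0.5617, -0.017, 0.037]
eef_rot: [0.751, 0.66, -0.002, -0.001]
ft_force: [-0.9, 0.6, 0.6]
width: 0.0696
grip_force: 0.0
```

Call:
{"fn": "drive_tool", "kwargs": {"increments": [[0,0,0.01,0,0,0],[0,0,0.03,0,0,0],[0,0,0.06,0,0,0],[0,0,0.08,0,0,0],[0,0,0.09,0,0,0]]}}

```text
time: 19.88
ee_pos: [0.5634, -0.0165, 0.0123]
eef_rot: [0.751, 0.66, -0.0, 0.0]
ft_force: [0.4, -0.1, -0.2]
width: 0.0697
grip_force: 0.0
```

Call:
{"fn": "drive_tool", "kwargs": {"increments": [[0,0,0,0,0,0],[0,0,0,0,0,0],[0,0,0,0,0,0],[0,0,0,0,0,0],[0,0,0,0,0,0]], "claw": 1, "force": 25}}

```text
time: 20.3
ee_pos: [0.5638, -0.0163, 0.0132]
eef_rot: [0.751, 0.66, 0.0, 0.0]
ft_force: [-0.3, 0.1, 0.9]
width: 0.0498
grip_force: 25.0
```

Call:
{"fn": "drive_tool", "kwargs": {"increments": [[0,0,0,0,0,0],[0,0,0,0,0,0],[0,0,-0.02,0,0,0],[0,0,-0.05,0,0,0],[0,0,-0.1,0,0,0]]}}

```text
time: 20.72
ee_pos: [0.5626, -0.0163, 0.0427]
eef_rot: [0.751, 0.661, -0.001, -0.001]
ft_force: [0.0, 0.2, -1.5]
width: 0.0495
grip_force: 25.0
```

Call:
{"fn": "drive_tool", "kwargs": {"increments": [[0,0,-0.08,0,0,0],[0,0,-0.17,0,0,0],[0,0,-0.26,0,0,0],[0,0,-0.34,0,0,0],[0,0,-0.375,0,0,0]]}}

```text
time: 21.13
ee_pos: [0.5649, -0.0158, 0.1599]
eef_rot: [0.751, 0.661, 0.002, 0.002]
ft_force: [0.4, 0.5, -1.2]
width: 0.0498
grip_force: 25.0
```

```bash
python3 -c "
from h import *
plan((.563,-.0175,.155,82.5))
a=camera('scene');cv2.imwrite('pics/e.png',cv2.resize(a[100:330,210:480],None,fx=2,fy=2))"
```

```text
t 21.1 at [ 5.649e-01 -1.580e-02  1.599e-01  8.270e+01] tilt z [ 4.9e-03 -6.0e-04 -1.0e+00] w 0.0498 j7 -0.4
[-0.006 -0.006  0.016] rz 0.004
```

View pics/e.png

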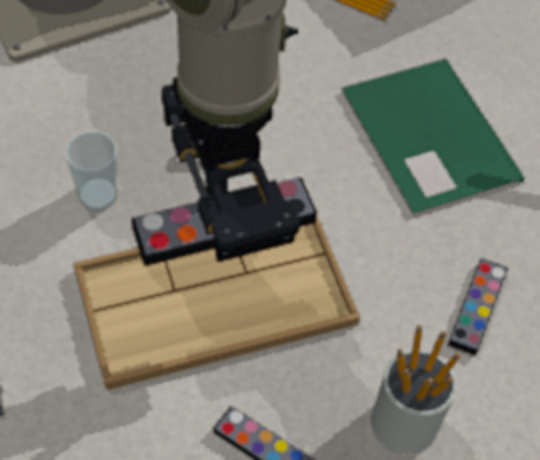

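The paint box is lifted level and upright. I check the grip offset along its length, using its visible ends at crop pixels (133,218), (145,250), (301,180) and (315,208).

```bash
python3 -c "
from h import *
q=(np.array([(133,218),(145,250),(301,180),(315,208)])+.5)/2-.5+[210,100]
P=ray('scene',q,.1599+.0155)[:,:2];print(P.round(4),P.mean(0),np.linalg.norm(P[0]-P[2]),np.linalg.norm(P[1]-P[3]),np.linalg.norm(P[0]-P[1]))
d=P[2]+P[3]-P[0]-P[1];print(np.degrees(np.arctan2(d[1],d[0])))"
```

```text
[[ 0.5313 -0.1016]
 [ 0.5711 -0.1055]
 [ 0.5584  0.0702]
 [ 0.5952  0.0669]] [ 0.56401357 -0.01747173] 0.17399345365457858 0.17407618258973545 0.039964086656237824
81.53944536773984
```

Call:
{"fn": "drive_tool", "kwargs": {"increments": [[0.06,-0.03,0,0,0,-0.12],[0.13,-0.065,0,0,0,-0.26],[0.2,-0.1,0,0,0,-0.4],[0.28,-0.14,0,0,0,-0.545],[0.36,-0.175,0,0,0,-0.69]]}}

```text
time: 21.6
ee_pos: [0.5241, 0.0982, 0.1545]
eef_rot: [0.544, 0.839, -0.001, -0.0]
ft_force: [0.9, 0.3, -1.6]
width: 0.05
grip_force: 25.0
```

Call:
{"fn": "drive_tool", "kwargs": {"increments": [[0.08,0.007,0,0,0,-0.138],[0.16,0.014,0,0,0,-0.276],[0.24,0.021,0,0,0,-0.414],[0.32,0.028,0,0,0,-0.552],[0.398,0.035,0,0,0,-0.69]]}}

```text
time: 22.02
ee_pos: [0.4858, 0.2118, 0.1546]
eef_rot: [0.3, 0.954, -0.0, -0.0]
ft_force: [-0.3, 0.0, -2.6]
width: 0.0497
grip_force: 25.0
```

Call:
{"fn": "drive_tool", "kwargs": {"increments": [[0.08,0.055,0,0,0,-0.15],[0.15,0.11,0,0,0,-0.3],[0.22,0.16,0,0,0,-0.45],[0.28,0.205,0,0,0,-0.59],[0.323,0.236,0,0,0,-0.69]]}}

```text
time: 22.43
ee_pos: [0.4469, 0.3266, 0.1546]
eef_rot: [0.032, 0.999, 0.0, -0.001]
ft_force: [-0.3, 0.4, -1.8]
width: 0.05
grip_force: 25.0
```

Call:
{"fn": "drive_tool", "kwargs": {"increments": [[0,0,0,0,0,0],[0,0,0.05,0,0,0],[0,0,0.15,0,0,0],[0,0,0.22,0,0,0],[0,0,0.25,0,0,0]]}}

```text
time: 22.85
ee_pos: [0.4478, 0.3218, 0.0762]
eef_rot: [0.038, 0.999, -0.002, -0.002]
ft_force: [0.0, -0.9, -1.9]
width: 0.0496
grip_force: 25.0
```

Call:
{"fn": "drive_tool", "kwargs": {"increments": [[0,0,0,0,0,0],[0,0,0,0,0,0],[0,0,0,0,0,0],[0,0,0,0,0,0],[0,0,0,0,0,0]]}}

```text
time: 23.27
ee_pos: [0.449, 0.325, 0.0813]
eef_rot: [0.037, 0.999, 0.0, 0.001]
ft_force: [0.3, 0.8, -1.3]
width: 0.0498
grip_force: 25.0
```

```bash
python3 -c "
from h import *
plan((.4488,.3239,.0138,175.65))
a=camera('scene');cv2.imwrite('pics/f.png',cv2.resize(a[80:250,330:530],None,fx=3,fy=3))"
```

```text
t 23.3 at [4.490000e-01 3.250000e-01 8.130000e-02 1.757994e+02] tilt z [ 1.5e-03  6.0e-04 -1.0e+00] w 0.0498 j7 0.36
[ 0.001 -0.004  0.225] rz 0.003
```

View pics/f.png

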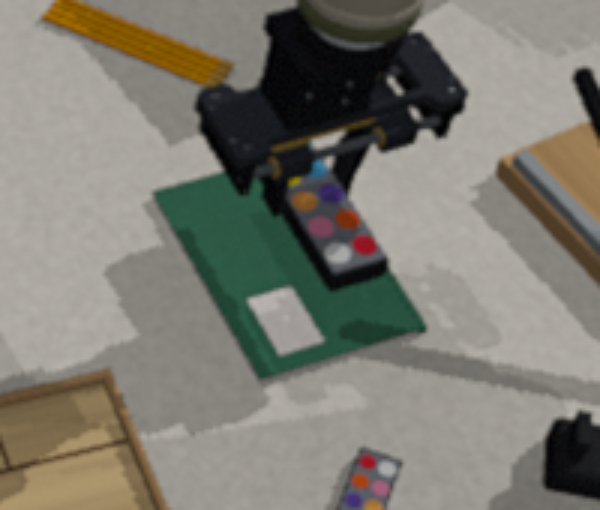

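The paint box is held above the book (its near end at about (350,265) in the crop), the right way up and parallel to the book's length. Lowering.

Call:
{"fn": "drive_tool", "kwargs": {"increments": [[0,-0.004,0.05,0,0,0],[0,-0.004,0.11,0,0,0],[0,-0.004,0.16,0,0,0],[0,-0.004,0.19,0,0,0],[0,-0.004,0.205,0,0,0]]}}

```text
time: 23.73
ee_pos: [0.4476, 0.323, 0.0169]
eef_rot: [0.036, 0.999, -0.001, -0.001]
ft_force: [-0.2, -0.1, -1.8]
width: 0.0499
grip_force: 25.0
```

Call:
{"fn": "drive_tool", "kwargs": {"increments": [[0,0,0,0,0,0],[0,0,0.007,0,0,0],[0,0,0.015,0,0,0],[0,0,0.02,0,0,0],[0,0,0.02,0,0,0]]}}

```text
time: 24.15
ee_pos: [0.4487, 0.3238, 0.0133]
eef_rot: [0.036, 0.999, 0.0, 0.0]
ft_force: [0.7, 0.9, -1.5]
width: 0.0497
grip_force: 25.0
```

Call:
{"fn": "drive_tool", "kwargs": {"increments": [[0,0,0,0,0,0],[0,0,0,0,0,0],[0,0,0,0,0,0],[0,0,0,0,0,0],[0,0,0,0,0,0]], "claw": 0.2}}

```text
time: 24.57
ee_pos: [0.4485, 0.3236, 0.0129]
eef_rot: [0.036, 0.999, 0.0, 0.0]
ft_force: [0.5, -0.2, -0.2]
width: 0.0683
grip_force: 0.0
```

Call:
{"fn": "drive_tool", "kwargs": {"increments": [[0,0,-0.03,0,0,0],[0,0,-0.1,0,0,0],[0,0,-0.22,0,0,0],[0,0,-0.34,0,0,0],[0,0,-0.46,0,0,0]]}}

```text
time: 24.98
ee_pos: [0.4478, 0.3236, 0.1529]
eef_rot: [0.036, 0.999, -0.0, -0.0]
ft_force: [0.8, -0.8, 0.2]
width: 0.0696
grip_force: 0.0
```

```bash
python3 -c "
from h import *
plan((.5285,-.3201,.155,-10.7)) 
print(read_state()['joint_positions'].round(2))"
```

```text
t 25.0 at [4.478000e-01 3.236000e-01 1.529000e-01 1.758726e+02] tilt z [-4.e-04 -0.e+00 -1.e+00] w 0.0696 j7 0.42
[-0.07  -0.353 -0.001] rz 0.691
[-0.243 -0.266 -0.001] rz 0.691
[-0.346 -0.103 -0.001] rz 0.691
[-0.349  0.091 -0.001] rz 0.691
[-0.252  0.258 -0.001] rz 0.691
[-0.083  0.351 -0.001] rz 0.691
[ 0.27  0.52 -1.24  1.7   0.51  1.3   0.42]
```

The paint box is released. Now back to the tray for the sharpener, using the half-turned yaw of 169.3°.

```bash
python3 -c "
from h import *
plan((.5285,-.3201,.15,169.3)) 
print('sh back');plan((.520,.069,.15,173),start=(.5285,-.3201,.15,169.3))
a=camera('top');cv2.imwrite('pics/g.png',cv2.resize(a[200:370,100:400],None,fx=2,fy=2))
h=cv2.cvtColor(a,cv2.COLOR_BGR2HSV)
cv2.imwrite('pics/gf.png',a)"
```

```text
t 25.0 at [4.478000e-01 3.236000e-01 1.529000e-01 1.758726e+02] tilt z [-4.e-04 -0.e+00 -1.e+00] w 0.0696 j7 0.42
[-0.106 -0.53   0.002] rz 0.037
[-0.121 -0.527  0.002] rz 0.037
[-0.136 -0.523  0.002] rz 0.037
[-0.151 -0.519  0.002] rz 0.037
sh back
[ 0.134  0.635 -0.   ] rz -0.041
[ 0.114  0.639 -0.   ] rz -0.041
```

Call:
{"fn": "drive_tool", "kwargs": {"increments": [[-0.015,-0.08,0,0,0,0.007],[-0.035,-0.18,0,0,0,0.014],[-0.06,-0.3,0,0,0,0.02],[-0.083,-0.415,0,0,0,0.03],[-0.106,-0.53,0.002,0,0,0.037]], "claw": 0.25, "force": 15}}

```text
time: 25.45
ee_pos: [0.4684, 0.1613, 0.1507]
eef_rot: [0.051, 0.999, -0.0, 0.0]
ft_force: [1.3, -0.4, 0.1]
width: 0.0653
grip_force: 0.0
```

Call:
{"fn": "drive_tool", "kwargs": {"increments": [[-0.024,-0.105,0,0,0,0.007],[-0.048,-0.21,0,0,0,0.014],[-0.072,-0.315,0,0,0,0.02],[-0.096,-0.42,0,0,0,0.03],[-0.121,-0.527,0.002,0,0,0.037]]}}

```text
time: 25.87
ee_pos: [0.4886, 0.0002, 0.1504]
eef_rot: [0.066, 0.998, -0.0, 0.0]
ft_force: [0.6, 0.5, 0.2]
width: 0.0654
grip_force: 0.0
```

Call:
{"fn": "drive_tool", "kwargs": {"increments": [[-0.027,-0.105,0,0,0,0.007],[-0.054,-0.21,0,0,0,0.014],[-0.082,-0.315,0,0,0,0.02],[-0.109,-0.42,0,0,0,0.03],[-0.136,-0.523,0.002,0,0,0.037]]}}

```text
time: 26.28
ee_pos: [0.5085, -0.161, 0.1497]
eef_rot: [0.08, 0.997, -0.0, 0.0]
ft_force: [1.0, 0.6, 0.0]
width: 0.0653
grip_force: 0.0
```

Call:
{"fn": "drive_tool", "kwargs": {"increments": [[-0.04,-0.14,0,0,0,0.01],[-0.08,-0.27,0,0,0,0.02],[-0.115,-0.39,0,0,0,0.03],[-0.14,-0.48,0,0,0,0.035],[-0.151,-0.519,0.002,0,0,0.037]]}}

```text
time: 26.7
ee_pos: [0.5278, -0.3252, 0.1485]
eef_rot: [0.097, 0.995, -0.0, 0.0]
ft_force: [-1.1, -0.6, -0.7]
width: 0.0651
grip_force: 0.0
```

Call:
{"fn": "drive_tool", "kwargs": {"increments": [[0,0,0,0,0,0],[0,0,0,0,0,0],[0,0,0,0,0,0],[0,0,0,0,0,0],[0,0,0,0,0,0]]}}

```text
time: 27.12
ee_pos: [0.5287, -0.3187, 0.1489]
eef_rot: [0.093, 0.996, -0.0, 0.0]
ft_force: [-0.7, -0.0, -0.3]
width: 0.0652
grip_force: 0.0
```

```bash
python3 -c "
from h import *
plan((.5285,-.3201,.02,169.3))"
```

```text
t 27.1 at [ 5.287000e-01 -3.187000e-01  1.489000e-01  1.692933e+02] tilt z [ 2.e-04 -4.e-04 -1.e+00] w 0.0652 j7 1.46
[-0.    -0.005  0.43 ] rz -0.0
```

View pics/g.png

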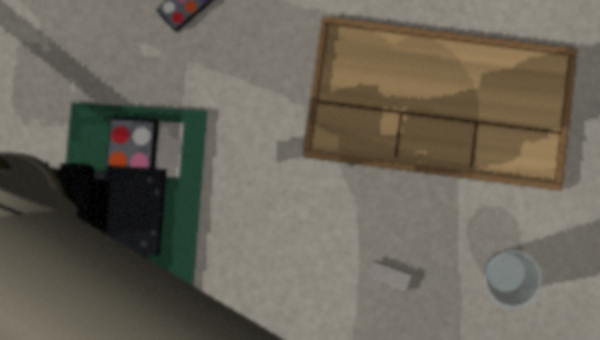

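The rack is empty and the paint box lies on the book, partly hidden by the arm (at about (132,145) in the crop). The glass is untouched. Gripping the sharpener.

Call:
{"fn": "drive_tool", "kwargs": {"increments": [[0,-0.005,0.12,0,0,0],[0,-0.005,0.24,0,0,0],[0,-0.005,0.35,0,0,0],[0,-0.005,0.41,0,0,0],[0,-0.005,0.428,0,0,0]]}}

```text
time: 27.53
ee_pos: [0.5264, -0.3202, 0.0169]
eef_rot: [0.094, 0.996, 0.001, -0.002]
ft_force: [-0.1, 0.2, 0.1]
width: 0.0655
grip_force: 0.0
```

Call:
{"fn": "drive_tool", "kwargs": {"increments": [[0,0,0,0,0,0],[0,0,0,0,0,0],[0,0,0,0,0,0],[0,0,0,0,0,0],[0,0,0,0,0,0]], "claw": 1}}

```text
time: 27.95
ee_pos: [0.5288, -0.3218, 0.0213]
eef_rot: [0.094, 0.996, -0.0, 0.001]
ft_force: [-0.1, 1.9, 1.0]
width: 0.04
grip_force: 0.6
```

Call:
{"fn": "drive_tool", "kwargs": {"increments": [[0,0,0,0,0,0],[0,0,0,0,0,0],[0,0,-0.02,0,0,0],[0,0,-0.05,0,0,0],[0,0,-0.1,0,0,0]]}}

```text
time: 28.37
ee_pos: [0.5274, -0.3214, 0.05]
eef_rot: [0.094, 0.996, 0.0, -0.001]
ft_force: [0.2, 1.4, -2.3]
width: 0.0381
grip_force: 14.9
```

Call:
{"fn": "drive_tool", "kwargs": {"increments": [[0,0,-0.07,0,0,0],[0,0,-0.15,0,0,0],[0,0,-0.23,0,0,0],[0,0,-0.3,0,0,0],[0,0,-0.33,0,0,0]]}}

```text
time: 28.78
ee_pos: [0.5295, -0.3217, 0.1534]
eef_rot: [0.094, 0.996, -0.001, 0.002]
ft_force: [1.1, 0.0, -0.9]
width: 0.038
grip_force: 14.9
```

Call:
{"fn": "drive_tool", "kwargs": {"increments": [[0.02,0.1,0,0,0,-0.008],[0.045,0.22,0,0,0,-0.016],[0.075,0.36,0,0,0,-0.025],[0.105,0.5,0,0,0,-0.033],[0.134,0.635,0,0,0,-0.041]]}}

```text
time: 29.2
ee_pos: [0.5239, -0.1276, 0.1492]
eef_rot: [0.078, 0.997, -0.0, -0.0]
ft_force: [0.7, 0.0, -0.6]
width: 0.0381
grip_force: 14.9
```

Call:
{"fn": "drive_tool", "kwargs": {"increments": [[0.026,0.15,0,0,0,-0.01],[0.053,0.3,0,0,0,-0.02],[0.08,0.45,0,0,0,-0.03],[0.104,0.58,0,0,0,-0.038],[0.114,0.639,0,0,0,-0.041]]}}

```text
time: 29.62
ee_pos: [0.5197, 0.0696, 0.1497]
eef_rot: [0.06, 0.998, 0.0, 0.0]
ft_force: [-0.3, -0.0, -0.6]
width: 0.0382
grip_force: 14.9
```

Call:
{"fn": "drive_tool", "kwargs": {"increments": [[0,0,0,0,0,0],[0,0,0,0,0,0],[0,0,0,0,0,0],[0,0,0,0,0,0],[0,0,0,0,0,0]]}}

```text
time: 30.03
ee_pos: [0.5209, 0.064, 0.1489]
eef_rot: [0.063, 0.998, -0.0, -0.0]
ft_force: [-1.1, 0.2, -0.6]
width: 0.038
grip_force: 14.9
```

```bash
python3 -c "
from h import *
plan((.520,.069,.0244,173))"
```

```text
t 30.0 at [5.209000e-01 6.400000e-02 1.489000e-01 1.727227e+02] tilt z [-3.e-04 -4.e-04 -1.e+00] w 0.038 j7 0.88
[0.005 0.016 0.415] rz -0.006
```

Call:
{"fn": "drive_tool", "kwargs": {"increments": [[0.002,0.005,0.08,0,0,-0.003],[0.002,0.005,0.18,0,0,-0.003],[0.002,0.005,0.27,0,0,-0.003],[0.002,0.005,0.33,0,0,-0.003],[0.002,0.005,0.35,0,0,-0.003]]}}

```text
time: 30.45
ee_pos: [0.5188, 0.0655, 0.0413]
eef_rot: [0.062, 0.998, -0.0, -0.002]
ft_force: [0.3, -0.4, -0.2]
width: 0.0383
grip_force: 14.9
```

Call:
{"fn": "drive_tool", "kwargs": {"increments": [[0,0,0,0,0,0],[0,0,0,0,0,0],[0,0,0,0,0,0],[0,0,0,0,0,0],[0,0,0,0,0,0]]}}

```text
time: 30.87
ee_pos: [0.5209, 0.0669, 0.045]
eef_rot: [0.061, 0.998, -0.0, 0.001]
ft_force: [0.4, 0.3, -0.6]
width: 0.0379
grip_force: 14.9
```

Call:
{"fn": "drive_tool", "kwargs": {"increments": [[0,0,0,0,0,0],[0,0,0,0,0,0],[0,0,0,0,0,0],[0,0,0,0,0,0],[0,0,0,0,0,0]]}}

```text
time: 31.28
ee_pos: [0.5203, 0.067, 0.044]
eef_rot: [0.061, 0.998, -0.0, -0.0]
ft_force: [0.5, -0.9, -1.4]
width: 0.0383
grip_force: 14.9
```

```bash
python3 -c "
from h import *
plan((.520,.069,.0244,173))"
```

```text
t 31.3 at [5.203000e-01 6.700000e-02 4.400000e-02 1.729908e+02] tilt z [-0.e+00 -1.e-04 -1.e+00] w 0.0383 j7 0.78
[0.002 0.007 0.065] rz -0.0
```

Call:
{"fn": "drive_tool", "kwargs": {"increments": [[0.001,0.003,0.02,0,0,0],[0.001,0.005,0.04,0,0,0],[0.001,0.005,0.055,0,0,0],[0.001,0.005,0.063,0,0,0],[0.001,0.005,0.065,0,0,0]]}}

```text
time: 31.7
ee_pos: [0.5198, 0.0685, 0.0241]
eef_rot: [0.061, 0.998, -0.0, -0.0]
ft_force: [-3.4, -0.8, 7.3]
width: 0.038
grip_force: 14.9
```

Call:
{"fn": "drive_tool", "kwargs": {"increments": [[0,0,0,0,0,0],[0,0,0,0,0,0],[0,0,0,0,0,0],[0,0,0,0,0,0],[0,0,0,0,0,0]], "claw": 0.25}}

```text
time: 32.12
ee_pos: [0.5203, 0.0685, 0.0246]
eef_rot: [0.061, 0.998, -0.0, 0.0]
ft_force: [-0.7, 0.2, 0.1]
width: 0.0616
grip_force: 0.0
```

Call:
{"fn": "drive_tool", "kwargs": {"increments": [[0,0,-0.03,0,0,0],[0,0,-0.1,0,0,0],[0,0,-0.2,0,0,0],[0,0,-0.32,0,0,0],[0,0,-0.42,0,0,0]]}}

```text
time: 32.53
ee_pos: [0.5201, 0.0691, 0.1531]
eef_rot: [0.061, 0.998, 0.0, 0.0]
ft_force: [-0.2, -0.7, -0.2]
width: 0.0653
grip_force: 0.0
```

```bash
python3 -c "
from h import *
plan((.4505,-.3064,.15,169.3),start=(.520,.0685,.15,173))
print('glue back');plan((.511,-.0157,.15,172),start=(.4505,-.3064,.15,169.3))
print('to chalk');plan((.3711,-.2931,.15,169.3),start=(.511,-.0157,.15,172))
print('chalk back');plan((.498,-.0977,.15,175),start=(.3711,-.2931,.15,169.3))"
```

```text
[ 0.039 -0.634 -0.   ] rz 0.041
[ 0.018 -0.635 -0.   ] rz 0.041
glue back
[-0.009  0.495 -0.   ] rz -0.03
[-0.021  0.494 -0.   ] rz -0.03
to chalk
[ 0.167 -0.49  -0.   ] rz 0.03
[ 0.155 -0.494 -0.   ] rz 0.03
chalk back
[-0.147  0.359 -0.   ] rz -0.063
[-0.165  0.352 -0.   ] rz -0.063
```

Call:
{"fn": "drive_tool", "kwargs": {"increments": [[0.008,-0.12,0,0,0,0.008],[0.016,-0.25,0,0,0,0.016],[0.024,-0.38,0,0,0,0.024],[0.032,-0.51,0,0,0,0.032],[0.039,-0.634,0,0,0,0.041]]}}

```text
time: 32.95
ee_pos: [0.4847, -0.1208, 0.1513]
eef_rot: [0.077, 0.997, -0.001, 0.0]
ft_force: [1.5, -0.3, 0.2]
width: 0.0654
grip_force: 0.0
```

Call:
{"fn": "drive_tool", "kwargs": {"increments": [[0.004,-0.15,0,0,0,0.01],[0.008,-0.3,0,0,0,0.02],[0.012,-0.45,0,0,0,0.03],[0.016,-0.57,0,0,0,0.038],[0.018,-0.635,0,0,0,0.041]]}}

```text
time: 33.37
ee_pos: [0.4488, -0.3115, 0.1509]
eef_rot: [0.096, 0.995, -0.001, -0.0]
ft_force: [0.6, -0.9, 0.4]
width: 0.0654
grip_force: 0.0
```

Call:
{"fn": "drive_tool", "kwargs": {"increments": [[0,0,0,0,0,0],[0,0,0,0,0,0],[0,0,0,0,0,0],[0,0,0,0,0,0],[0,0,0,0,0,0]]}}

```text
time: 33.78
ee_pos: [0.4512, -0.3049, 0.1509]
eef_rot: [0.092, 0.996, -0.0, 0.0]
ft_force: [0.2, -0.5, -0.9]
width: 0.0648
grip_force: 0.0
```

Call:
{"fn": "drive_tool", "kwargs": {"increments": [[0,0,0,0,0,0],[0,0,0,0,0,0],[0,0,0,0,0,0],[0,0,0,0,0,0],[0,0,0,0,0,0]]}}

```text
time: 34.2
ee_pos: [0.4507, -0.3062, 0.1505]
eef_rot: [0.093, 0.996, -0.0, -0.0]
ft_force: [-0.3, -0.1, 0.0]
width: 0.0653
grip_force: 0.0
```

```bash
python3 -c "
from h import *
plan((.4505,-.3064,.0210,169.3))"
```

```text
t 34.2 at [ 4.507000e-01 -3.062000e-01  1.505000e-01  1.693076e+02] tilt z [-0.e+00 -1.e-04 -1.e+00] w 0.0653 j7 1.52
[ 0.001 -0.001  0.432] rz 0.0
```

Call:
{"fn": "drive_tool", "kwargs": {"increments": [[0,0,0.12,0,0,0],[0,0,0.24,0,0,0],[0,0,0.35,0,0,0],[0,0,0.41,0,0,0],[0,0,0.431,0,0,0]]}}

```text
time: 34.62
ee_pos: [0.4491, -0.3053, 0.0182]
eef_rot: [0.093, 0.996, 0.001, -0.002]
ft_force: [-0.8, -0.7, 0.4]
width: 0.0652
grip_force: 0.0
```

Call:
{"fn": "drive_tool", "kwargs": {"increments": [[0,0,0,0,0,0],[0,0,0,0,0,0],[0,0,0,0,0,0],[0,0,0,0,0,0],[0,0,0,0,0,0]], "claw": 1}}

```text
time: 35.03
ee_pos: [0.4512, -0.3067, 0.0223]
eef_rot: [0.093, 0.996, -0.001, 0.001]
ft_force: [0.4, 0.2, 1.5]
width: 0.0393
grip_force: 5.2
```

Call:
{"fn": "drive_tool", "kwargs": {"increments": [[0,0,0,0,0,0],[0,0,0,0,0,0],[0,0,-0.02,0,0,0],[0,0,-0.05,0,0,0],[0,0,-0.1,0,0,0]]}}

```text
time: 35.45
ee_pos: [0.45, -0.3059, 0.0514]
eef_rot: [0.093, 0.996, 0.0, -0.001]
ft_force: [-0.3, -0.0, -1.1]
width: 0.0397
grip_force: 15.0
```

Call:
{"fn": "drive_tool", "kwargs": {"increments": [[0,0,-0.07,0,0,0],[0,0,-0.15,0,0,0],[0,0,-0.23,0,0,0],[0,0,-0.3,0,0,0],[0,0,-0.33,0,0,0]]}}

```text
time: 35.87
ee_pos: [0.4519, -0.3064, 0.1541]
eef_rot: [0.093, 0.996, -0.001, 0.002]
ft_force: [0.1, 0.0, -1.4]
width: 0.0396
grip_force: 15.0
```

Call:
{"fn": "drive_tool", "kwargs": {"increments": [[-0.001,0.06,0,0,0,-0.005],[-0.003,0.15,0,0,0,-0.01],[-0.005,0.26,0,0,0,-0.02],[-0.007,0.37,0,0,0,-0.025],[-0.009,0.495,0,0,0,-0.03]]}}

```text
time: 36.28
ee_pos: [0.4804, -0.1597, 0.1499]
eef_rot: [0.082, 0.997, -0.0, -0.0]
ft_force: [1.2, 0.9, -1.4]
width: 0.0397
grip_force: 15.0
```

Call:
{"fn": "drive_tool", "kwargs": {"increments": [[-0.005,0.13,0,0,0,-0.01],[-0.01,0.26,0,0,0,-0.02],[-0.015,0.37,0,0,0,-0.025],[-0.02,0.45,0,0,0,-0.03],[-0.021,0.494,0,0,0,-0.03]]}}

```text
time: 36.7
ee_pos: [0.5109, -0.0113, 0.1504]
eef_rot: [0.067, 0.998, 0.0, 0.0]
ft_force: [0.5, 0.1, -1.5]
width: 0.0393
grip_force: 15.0
```

Call:
{"fn": "drive_tool", "kwargs": {"increments": [[0,0,0,0,0,0],[0,0,0,0,0,0],[0,0,0,0,0,0],[0,0,0,0,0,0],[0,0,0,0,0,0]]}}

```text
time: 37.12
ee_pos: [0.511, -0.0168, 0.1501]
eef_rot: [0.071, 0.997, -0.0, -0.0]
ft_force: [0.1, 0.4, -0.5]
width: 0.0394
grip_force: 15.0
```

Call:
{"fn": "drive_tool", "kwargs": {"increments": [[0,0,0.08,0,0,0],[0,0,0.18,0,0,0],[0,0,0.27,0,0,0],[0,0,0.33,0,0,0],[0,0,0.35,0,0,0]]}}

```text
time: 37.53
ee_pos: [0.5095, -0.0165, 0.0426]
eef_rot: [0.07, 0.998, 0.0, -0.002]
ft_force: [-0.8, -0.4, -1.2]
width: 0.0395
grip_force: 15.0
```

Call:
{"fn": "drive_tool", "kwargs": {"increments": [[0,0,0,0,0,0],[0,0,0,0,0,0],[0,0,0,0,0,0],[0,0,0,0,0,0],[0,0,0,0,0,0]]}}

```text
time: 37.95
ee_pos: [0.5119, -0.0158, 0.0462]
eef_rot: [0.07, 0.998, -0.0, 0.001]
ft_force: [1.0, -0.3, -0.9]
width: 0.0396
grip_force: 15.0
```

Call:
{"fn": "drive_tool", "kwargs": {"increments": [[0,0,0,0,0,0],[0,0,0,0,0,0],[0,0,0,0,0,0],[0,0,0,0,0,0],[0,0,0,0,0,0]]}}

```text
time: 38.37
ee_pos: [0.5112, -0.0156, 0.0453]
eef_rot: [0.07, 0.998, -0.0, 0.0]
ft_force: [0.4, 0.2, -1.2]
width: 0.0396
grip_force: 15.0
```

```bash
python3 -c "
from h import *
plan((.511,-.0157,.0244,172))"
```

```text
t 38.4 at [ 5.112000e-01 -1.560000e-02  4.530000e-02  1.720015e+02] tilt z [ 0.e+00 -1.e-04 -1.e+00] w 0.0396 j7 0.93
[ 0.001 -0.     0.07 ] rz 0.0
```

Call:
{"fn": "drive_tool", "kwargs": {"increments": [[0,0,0.02,0,0,0],[0,0,0.04,0,0,0],[0,0,0.058,0,0,0],[0,0,0.067,0,0,0],[0,0,0.069,0,0,0]]}}

```text
time: 38.78
ee_pos: [0.511, -0.0158, 0.0245]
eef_rot: [0.07, 0.998, -0.001, -0.0]
ft_force: [-7.0, -2.4, 16.2]
width: 0.0395
grip_force: 15.0
```

Call:
{"fn": "drive_tool", "kwargs": {"increments": [[0,0,0,0,0,0],[0,0,0,0,0,0],[0,0,0,0,0,0],[0,0,0,0,0,0],[0,0,0,0,0,0]], "claw": 0.25}}

```text
time: 39.2
ee_pos: [0.5112, -0.0156, 0.0244]
eef_rot: [0.07, 0.998, 0.0, -0.0]
ft_force: [0.1, -0.7, -0.2]
width: 0.0619
grip_force: 0.0
```

Call:
{"fn": "drive_tool", "kwargs": {"increments": [[0,0,-0.03,0,0,0],[0,0,-0.1,0,0,0],[0,0,-0.2,0,0,0],[0,0,-0.32,0,0,0],[0,0,-0.42,0,0,0]]}}

```text
time: 39.62
ee_pos: [0.5112, -0.015, 0.153]
eef_rot: [0.069, 0.998, 0.0, 0.0]
ft_force: [0.7, 0.2, -0.8]
width: 0.0653
grip_force: 0.0
```

Call:
{"fn": "drive_tool", "kwargs": {"increments": [[0.03,-0.1,0,0,0,0.005],[0.065,-0.2,0,0,0,0.01],[0.1,-0.3,0,0,0,0.018],[0.135,-0.4,0,0,0,0.025],[0.167,-0.49,0,0,0,0.03]]}}

```text
time: 40.03
ee_pos: [0.4402, -0.1557, 0.151]
eef_rot: [0.082, 0.997, -0.0, -0.0]
ft_force: [1.5, 0.1, -0.1]
width: 0.0654
grip_force: 0.0
```

Call:
{"fn": "drive_tool", "kwargs": {"increments": [[0.04,-0.12,0,0,0,0.01],[0.08,-0.25,0,0,0,0.02],[0.12,-0.37,0,0,0,0.025],[0.145,-0.455,0,0,0,0.03],[0.155,-0.494,0,0,0,0.03]]}}

```text
time: 40.45
ee_pos: [0.3689, -0.2966, 0.1509]
eef_rot: [0.096, 0.995, -0.001, -0.0]
ft_force: [-0.0, -0.0, -0.9]
width: 0.0649
grip_force: 0.0
```

Call:
{"fn": "drive_tool", "kwargs": {"increments": [[0,0,0,0,0,0],[0,0,0,0,0,0],[0,0,0,0,0,0],[0,0,0,0,0,0],[0,0,0,0,0,0]]}}

```text
time: 40.87
ee_pos: [0.372, -0.2916, 0.1507]
eef_rot: [0.092, 0.996, -0.0, 0.0]
ft_force: [1.0, -0.2, -0.3]
width: 0.0652
grip_force: 0.0
```

Call:
{"fn": "drive_tool", "kwargs": {"increments": [[0,0,0,0,0,0],[0,0,0,0,0,0],[0,0,0,0,0,0],[0,0,0,0,0,0],[0,0,0,0,0,0]]}}

```text
time: 41.28
ee_pos: [0.3712, -0.2929, 0.1505]
eef_rot: [0.093, 0.996, -0.0, -0.0]
ft_force: [-0.5, 0.7, 0.4]
width: 0.0652
grip_force: 0.0
```

```bash
python3 -c "
from h import *
plan((.3711,-.2931,.0205,169.3))"
```

```text
t 41.3 at [ 3.712000e-01 -2.929000e-01  1.505000e-01  1.693007e+02] tilt z [-0. -0. -1.] w 0.0652 j7 1.7
[ 0.    -0.001  0.433] rz 0.0
```

Call:
{"fn": "drive_tool", "kwargs": {"increments": [[0,0,0.12,0,0,0],[0,0,0.24,0,0,0],[0,0,0.35,0,0,0],[0,0,0.41,0,0,0],[0,0,0.432,0,0,0]]}}

```text
time: 41.7
ee_pos: [0.3698, -0.2916, 0.0183]
eef_rot: [0.093, 0.996, 0.001, -0.001]
ft_force: [0.5, -0.3, -0.2]
width: 0.0652
grip_force: 0.0
```

Call:
{"fn": "drive_tool", "kwargs": {"increments": [[0,0,0,0,0,0],[0,0,0,0,0,0],[0,0,0,0,0,0],[0,0,0,0,0,0],[0,0,0,0,0,0]], "claw": 1}}

```text
time: 42.12
ee_pos: [0.3716, -0.2935, 0.0219]
eef_rot: [0.093, 0.996, -0.001, 0.001]
ft_force: [-0.0, 1.1, 4.4]
width: 0.0396
grip_force: 11.1
```

Call:
{"fn": "drive_tool", "kwargs": {"increments": [[0,0,0,0,0,0],[0,0,0,0,0,0],[0,0,-0.02,0,0,0],[0,0,-0.05,0,0,0],[0,0,-0.1,0,0,0]]}}

```text
time: 42.53
ee_pos: [0.3706, -0.2924, 0.0511]
eef_rot: [0.093, 0.996, 0.001, -0.001]
ft_force: [-1.2, 0.1, -1.0]
width: 0.0394
grip_force: 15.0
```

Call:
{"fn": "drive_tool", "kwargs": {"increments": [[0,0,-0.07,0,0,0],[0,0,-0.15,0,0,0],[0,0,-0.23,0,0,0],[0,0,-0.3,0,0,0],[0,0,-0.33,0,0,0]]}}

```text
time: 42.95
ee_pos: [0.3722, -0.2932, 0.1528]
eef_rot: [0.093, 0.996, -0.001, 0.001]
ft_force: [-0.2, -0.0, -1.4]
width: 0.0401
grip_force: 15.0
```

Call:
{"fn": "drive_tool", "kwargs": {"increments": [[-0.02,0.05,0,0,0,-0.008],[-0.045,0.11,0,0,0,-0.02],[-0.075,0.185,0,0,0,-0.033],[-0.11,0.27,0,0,0,-0.048],[-0.147,0.359,0,0,0,-0.063]]}}

```text
time: 43.37
ee_pos: [0.4344, -0.1947, 0.1498]
eef_rot: [0.069, 0.998, -0.0, -0.0]
ft_force: [1.0, -0.9, -1.8]
width: 0.0399
grip_force: 15.0
```

Call:
{"fn": "drive_tool", "kwargs": {"increments": [[-0.045,0.1,0,0,0,-0.02],[-0.09,0.19,0,0,0,-0.035],[-0.125,0.27,0,0,0,-0.048],[-0.152,0.325,0,0,0,-0.058],[-0.165,0.352,0,0,0,-0.063]]}}

```text
time: 43.78
ee_pos: [0.4988, -0.0944, 0.15]
eef_rot: [0.042, 0.999, 0.0, 0.0]
ft_force: [0.1, -0.1, -2.1]
width: 0.0396
grip_force: 15.0
```

Call:
{"fn": "drive_tool", "kwargs": {"increments": [[0,0,0,0,0,0],[0,0,0,0,0,0],[0,0,0,0,0,0],[0,0,0,0,0,0],[0,0,0,0,0,0]]}}

```text
time: 44.2
ee_pos: [0.4976, -0.0985, 0.1499]
eef_rot: [0.045, 0.999, -0.0, -0.0]
ft_force: [0.6, 0.3, -1.0]
width: 0.0397
grip_force: 15.0
```

Call:
{"fn": "drive_tool", "kwargs": {"increments": [[0,0,0.08,0,0,0],[0,0,0.18,0,0,0],[0,0,0.27,0,0,0],[0,0,0.33,0,0,0],[0,0,0.35,0,0,0]]}}

```text
time: 44.62
ee_pos: [0.4962, -0.098, 0.0424]
eef_rot: [0.044, 0.999, 0.0, -0.002]
ft_force: [-0.8, -0.4, -2.1]
width: 0.04
grip_force: 15.0
```

Call:
{"fn": "drive_tool", "kwargs": {"increments": [[0,0,0,0,0,0],[0,0,0,0,0,0],[0,0,0,0,0,0],[0,0,0,0,0,0],[0,0,0,0,0,0]]}}

```text
time: 45.03
ee_pos: [0.4986, -0.0977, 0.0459]
eef_rot: [0.044, 0.999, -0.0, 0.001]
ft_force: [-0.2, -0.2, -1.4]
width: 0.0394
grip_force: 15.0
```

Call:
{"fn": "drive_tool", "kwargs": {"increments": [[0,0,0,0,0,0],[0,0,0,0,0,0],[0,0,0,0,0,0],[0,0,0,0,0,0],[0,0,0,0,0,0]]}}

```text
time: 45.45
ee_pos: [0.498, -0.0974, 0.045]
eef_rot: [0.044, 0.999, -0.0, -0.0]
ft_force: [-0.2, 0.2, -1.7]
width: 0.0399
grip_force: 15.0
```

```bash
python3 -c "
from h import *
plan((.498,-.0977,.0243,175))"
```

```text
t 45.5 at [ 4.980000e-01 -9.740000e-02  4.500000e-02  1.749748e+02] tilt z [-0.e+00 -1.e-04 -1.e+00] w 0.0399 j7 1.16
[-0.    -0.001  0.069] rz -0.001
```

Release, lift, and back the arm away to the right for a clear view.

Call:
{"fn": "drive_tool", "kwargs": {"increments": [[0,0,0.02,0,0,0],[0,0,0.04,0,0,0],[0,0,0.058,0,0,0],[0,0,0.066,0,0,0],[0,0,0.068,0,0,0]]}}

```text
time: 45.87
ee_pos: [0.4977, -0.0974, 0.0244]
eef_rot: [0.044, 0.999, -0.0, -0.001]
ft_force: [-7.1, -0.4, 15.1]
width: 0.0398
grip_force: 15.0
```

Call:
{"fn": "drive_tool", "kwargs": {"increments": [[0,0,0,0,0,0],[0,0,0,0,0,0],[0,0,0,0,0,0],[0,0,0,0,0,0],[0,0,0,0,0,0]], "claw": 0.25}}

```text
time: 46.28
ee_pos: [0.498, -0.0974, 0.0245]
eef_rot: [0.044, 0.999, 0.0, 0.0]
ft_force: [0.4, 0.0, 0.4]
width: 0.0625
grip_force: 0.0
```

Call:
{"fn": "drive_tool", "kwargs": {"increments": [[0,0,-0.03,0,0,0],[0,0,-0.1,0,0,0],[0,0,-0.22,0,0,0],[0,0,-0.34,0,0,0],[0,0,-0.46,0,0,0]]}}

```text
time: 46.7
ee_pos: [0.4977, -0.0968, 0.1646]
eef_rot: [0.043, 0.999, 0.0, -0.0]
ft_force: [1.0, -1.1, -0.4]
width: 0.0652
grip_force: 0.0
```

Call:
{"fn": "drive_tool", "kwargs": {"increments": [[0.05,-0.12,0,0,0,0],[0.1,-0.24,0,0,0,0],[0.15,-0.36,0,0,0,0],[0.2,-0.48,0,0,0,0],[0.25,-0.6,0,0,0,0]]}}

```text
time: 47.12
ee_pos: [0.4064, -0.2716, 0.1633]
eef_rot: [0.044, 0.999, -0.001, 0.0]
ft_force: [1.4, 0.1, 0.0]
width: 0.065
grip_force: 0.0
```

Call:
{"fn": "drive_tool", "kwargs": {"increments": [[0.05,-0.12,0,0,0,0],[0.1,-0.24,0,0,0,0],[0.15,-0.36,0,0,0,0],[0.18,-0.44,0,0,0,0],[0.2,-0.48,0,0,0,0]]}}

```text
time: 47.53
ee_pos: [0.3327, -0.4118, 0.1628]
eef_rot: [0.046, 0.999, -0.0, 0.0]
ft_force: [0.4, 0.1, -0.0]
width: 0.0654
grip_force: 0.0
```

```bash
python3 -c "
from h import *
a=camera('top');cv2.imwrite('pics/z.png',a);b=camera('scene')
t=cv2.imread('pics/top0.png')
u=np.vstack([np.hstack([a[200:360,110:400],t[200:360,110:400]]),np.hstack([b[130:290,240:530],cv2.imread('pics/scene0.png')[130:290,240:530]])])
cv2.imwrite('pics/z1.png',cv2.resize(u,None,fx=1.37,fy=1.37,interpolation=cv2.INTER_CUBIC))
# shifts of each item between start and now (template of now's top face in start image)
for n,(x,y) in dict(sh=(280,265),gl=(319,269),ch=(358,273),glass=(356,335),pot=(264,148)).items():
    w=13; r=cv2.matchTemplate(t[y-w-6:y+w+7,x-w-6:x+w+7],a[y-w:y+w+1,x-w:x+w+1],cv2.TM_CCOEFF_NORMED); print(n,cv2.minMaxLoc(r)[1],np.array(cv2.minMaxLoc(r)[3])-6)
"
```

```text
sh 0.8204591274261475 [1 0]
gl 0.8055023550987244 [ 0 -1]
ch 0.9164596199989319 [ 1 -1]
glass 0.9818264842033386 [0 0]
pot 0.9971135854721069 [0 0]
```

View pics/z1.png

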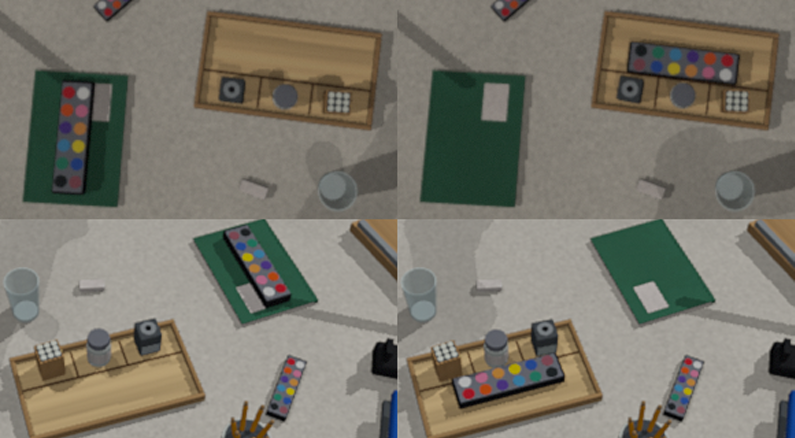

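The final views show the three items upright on their original places, to within about 1 px. The paint box lies flat, right way up, in the middle of the book along its length. The glass and pot have not moved.

```bash
python3 -c "
from bench import *
print(close_job())"
```

```text
the job is handed in; nothing more can be done
None
```

I handed the job in at about 48 s: the paint box lies flat, right way up, on the middle of the book along its length, the glue jar, chalk box and sharpener are back upright within about 3 mm of their starting spots, and the glass and pot did not move.

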